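# Make up the chemistry and coagulation analyser loads

## Task

Make up the two analyser loads from the five tube carriers standing in the middle. The tray with the red clip (chemistry) gets the carrier of yellow-capped control tubes and the carrier of red-capped tubes; the tray with the blue clip (coagulation) gets the carrier of green-capped control tubes, the carrier of blue-capped tubes and the empty carrier for reruns. Controls are measured first, so in each tray the control carrier stands in the lane right next to the coloured clip; every carrier ends flat on the tray floor, square with the tray and inside its rim, kept upright all the way and set down rather than dropped.

Things in the scene. Friction and masses are not known exactly. Their poses are not given: they have to be found in the camera images.
- tray_red: fixed low ivory tray, red clip over one rim. Origin at the underside; x across the lanes, y along, z up. Inner floor 4 mm up, x -100 to 100, y -93 to 106 mm; rim 20 mm high. Clip at x = -103 mm, 3 mm inside the rim, top 24 mm high; grip tab at -y. Carriers stand along y; three fit with finger room at x = -72 (next to the clip), 0, +72 mm
- tray_blue: fixed low ivory tray, blue clip over one rim. Origin at the underside; x across the lanes, y along, z up. Inner floor 4 mm up, x -100 to 100, y -93 to 106 mm; rim 20 mm high. Clip at x = -103 mm, 3 mm inside the rim, top 24 mm high; grip tab at -y. Carriers stand along y; three fit with finger room at x = -72 (next to the clip), 0, +72 mm
- carrier_red: loose ivory tube carrier, 32 mm thick (x), 181 long (y), 78 high, seven wells in a row; four red-capped tubes stand in its end wells (two at each end, tops 95 mm high). Grip it across the 32 mm at mid-length, where nothing is higher than 78 mm for 40 mm either way. Origin under it, mid-thickness; block spans y -87 to +94 mm. z up, y along the wells. 0.15 kg
- carrier_blue: loose ivory tube carrier, 32 mm thick (x), 181 long (y), 78 high, seven wells in a row; four blue-capped tubes stand in its end wells (two at each end, tops 95 mm high). Grip it across the 32 mm at mid-length, where nothing is higher than 78 mm for 40 mm either way. Origin under it, mid-thickness; block spans y -87 to +94 mm. z up, y along the wells. 0.15 kg
- carrier_yellow: loose ivory tube carrier, 32 mm thick (x), 181 long (y), 78 high, seven wells in a row; four control tubes with low yellow snap caps in its end wells (two at each end, tops 91 mm high). Grip it across the 32 mm at mid-length, where nothing is higher than 78 mm for 40 mm either way. Origin under it, mid-thickness; block spans y -87 to +94 mm. z up, y along the wells. 0.15 kg
- carrier_green: loose ivory tube carrier, 32 mm thick (x), 181 long (y), 78 high, seven wells in a row; four control tubes with low green snap caps in its end wells (two at each end, tops 91 mm high). Grip it across the 32 mm at mid-length, where nothing is higher than 78 mm for 40 mm either way. Origin under it, mid-thickness; block spans y -87 to +94 mm. z up, y along the wells. 0.15 kg
- carrier_empty: loose ivory tube carrier, 32 mm thick (x), 181 long (y), 78 high, seven wells in a row; all seven wells empty. Grip it across the 32 mm at mid-length, where nothing is higher than 78 mm for 40 mm either way. Origin under it, mid-thickness; block spans y -87 to +94 mm. z up, y along the wells. 0.09 kg

How it is judged:
By the outcome, as a careful person would: the job done as asked, in the order asked, and still so for the second after the job is handed in, with the robot touching nothing.
It also fails if it takes over 112 s, if anything falls off the work surface, if the arm or the gripper's body presses on something with over 40 N, if the wrist force passes 120 N, or if a joint passes its speed limit or range.

## Robot

A 6-joint arm with a two-finger parallel gripper is mounted at the origin on a cart in front of the work surface, level with it; the furniture and walls round the work are solid. World frame = base frame: x ahead of the robot, y to its left, z up, the work surface at z = 0. Lengths are in m, angles in rad, forces in N, time in s.
With the tool pointing down it reaches from about 0.25 to 0.725 m from the base axis. Payload 4 kg.
Tool frame: the origin (TCP) lies between the finger pads; the fingertips stand 11 mm ahead of it and the grasp point (between the pads) lies 8 mm behind it (bot.tip_extent is the distance from the TCP to the fingertips, in m); z points along the fingers, y is the line along which they close (so a half turn about z gives the same grasp; the last joint's range is limited). The gripper opens to 85 mm and grips with 20 to 120 N. Pads are 22 mm wide; open, the fingers measure 114 mm over their backs; the gripper's body (76 mm by 85 mm) begins 54 mm behind the grasp point. The pads swing forward as they close: fully open they stand 13 mm farther back than shut.
Start: joints at [-1.106, 0.241, 0.005, 1.335, 0, 1.571], TCP at [0.224, -0.447, 0.242] pointing down, gripper open.
Joint ranges: [-2.72, 2.72], [-1.05, 1.87], [-1.09, 1.28], [-1.99, 2.15], [-1.42, 1.44], [-3.14, 3.14]. Speed limits (rad/s): [2.79, 2.79, 3.14, 3.14, 3.14, 3.14].

## Interface

Orientations are given as a unit quaternion [x, y, z, w].
In Python, from workcell import bot gives the robot as it stands. The module is installed in compiled form; this text tells all that it offers.
- The arm moves only by the tool drive_tool, never from a script. Its argument "rows" is a list of rows, each an object of numbers: "dx", "dy", "dz": the shift along the tool's x, y, z in units of 50 mm (1.0 is 50 mm); "wx", "wy", "wz": the turn, a rotation vector about the tool's x, y, z in units of 5 degrees (1.0 is 5 degrees); "hand": the finger opening in mm, from 0 to 85.4. A call has 1 to 20 rows; each row is the pose to reach, as a shift and turn from the pose commanded when the call began, along the tool's axes at that moment; what a row does not reach only later rows make up. A row lasts 1/10 s, in which the tool goes at most 50 mm and 8.59 degrees, less where a joint would pass 70% of its speed; a pose out of reach is approached as far as the arm can. A call with a gripper value outside its range is refused whole. The fingers move at their own pace and stop on an object; the grip force is fixed at half the most. Time passes only in rows, so rows that repeat a pose let the fingers close. It gives the time, the measured TCP pose, the force, the opening and the grip force at its end, in the units of the state.
- bot.get_obs(): the state, without advancing time (a new reading comes with each control period).
- bot.camera(name): name is "scene" or "side" or "wrist"; returns the picture (384x512x3 uint8, red, green, blue); there is no depth.
- bot.get_calibration(name): a dict with "vfov" (degrees; the focal length in pixels is half the picture's height over the tangent of half this angle, whatever the lens; pixels are square), "cx", "cy" (the principal point, pixels), "origin" and "rotation" of the camera in the world; the wrist camera has in their place "mount" (4x4, takes a point from camera to tool coordinates, whose origin is the TCP and whose axes are the flange's). Camera axes: x right, y up, looking along -z (the intrinsics and any distortion apply to the point x, -y, -z); pixel columns grow to the right and rows downward; lengths in m; the calibration is good to about 2 mm. A picture is of the moment at which its call begins: read the wrist's pose just before it. get_calibration takes no time and is no camera call.
- bot.job_done(): hands the job in; it is judged then, once.
Trained networks look in the newest picture that a camera, given by its name, has taken for a name from the list of things; names that differ only in an ending like _2 or _b are one class to them, and where a whole thing is asked for, a point or a joint stands for the part that bears it (a point fixed in the world has none). Each returns a list of dicts, best first, with "score" (0 to 1); they miss things now and then, are a little off and sometimes report something else, mostly with a low value. They report only what shows in the picture. A call takes as long as a camera call.
- bot.look_for(camera, thing): "extent" ([centre column, centre row, width, height] in pixels, round what is visible of it).
- bot.outline_of(camera, thing): "region" (384x512 bool, what is visible of it) and "extent" ([centre column, centre row, width, height] in pixels, round what is visible of it).
The state is a dict: "clock": time; "joint_pos": joint angles; "joint_vel": joint speeds; "tau": joint torques, N m; "eef_pos": TCP position; "tool_rot": TCP orientation; "ft_force": force on the tool from outside, world axes, zero at the start; "ft_torque": the same for the moment, N m; "grip_width": finger opening in m; "grasp_force": force on a finger pad.
Only numpy, scipy, OpenCV 4.12 (cv2) and the standard library are available. Lean on these libraries where they do the work, as an engineer would, in place of code of your own. Each camera call takes 0.05 s, during which the arm holds its last target. There are 200 camera calls.

## Working session

There is one attempt and no reset: what is moved stays moved. The work goes in short steps, Python scripts to look and compute and a tool call to move; the robot and the scene stay as the last step left them, time stands still between calls to the robot, and variables do not carry over. Pictures are saved under pics/ and viewed, at most 15 in all, crops included, and the job is handed in when it is done.

Besides the shell and the picture viewer there is one more tool, called as name(argument=value, ...) on one line, values as JSON. drive_tool: Moves the arm, as the interface text tells. Its arguments: {"type":"object","properties":{"rows":{"type":"array","items":{"type":"object","properties":{"dx":{"type":"number"},"dy":{"type":"number"},"dz":{"type":"number"},"wx":{"type":"number"},"wy":{"type":"number"},"wz":{"type":"number"},"hand":{"type":"number"}}}}},"required":["rows"]}

```bash
mkdir -p pics; ls
python3 - <<'E'
from workcell import bot
import cv2,numpy as np
o=bot.get_obs(); print({k:np.round(v,3) for k,v in o.items() if k in('clock','eef_pos','tool_rot','grip_width')})
for c in ("scene","side","wrist"):
    im=bot.camera(c); cv2.imwrite(f'pics/{c}0.png',cv2.cvtColor(im,cv2.COLOR_RGB2BGR))
    print(c,bot.get_calibration(c))
    for t in ("tray_red","tray_blue","carrier_red","carrier_blue","carrier_yellow","carrier_green","carrier_empty"):
        print(t,[(np.round(d['extent']).astype(int).tolist(),round(d['score'],2)) for d in bot.look_for(c,t)[:2]])
a=cv2.imread('pics/scene0.png');b=cv2.imread('pics/side0.png')
E
```

```text
pics
{'clock': np.float64(0.0), 'eef_pos': array([ 0.224, -0.446,  0.241]), 'tool_rot': array([ 0.973,  0.23 , -0.   , -0.001]), 'grip_width': np.float64(0.086)}
scene {'vfov': 42.42437251102432, 'cx': 249.03458278213537, 'cy': 186.5953296123431, 'origin': array([-0.55012909,  0.62178489,  0.81696285]), 'rotation': array([-0.24954049,  0.42374479,  0.75351604, -0.43632955])}
tray_red [([164, 245, 91, 67], 0.69)]
tray_blue [([306, 188, 29, 31], 0.86), ([225, 167, 56, 38], 0.53)]
carrier_red [([225, 166, 57, 38], 0.69)]
carrier_blue [([274, 208, 63, 47], 0.76)]
carrier_yellow [([254, 202, 63, 44], 0.91)]
carrier_green []
carrier_empty [([228, 180, 59, 39], 0.91)]
side {'vfov': 49.10796628644098, 'cx': 252.8267135944259, 'cy': 193.88413065529, 'origin': array([0.37664084, 1.05827383, 0.71805556]), 'rotation': array([-0.04747091,  0.475958  ,  0.87557999, -0.06760315])}
tray_red [([266, 276, 114, 78], 0.57)]
tray_blue [([297, 160, 70, 37], 0.9)]
carrier_red [([203, 185, 26, 57], 0.56)]
carrier_blue [([302, 194, 15, 57], 0.72)]
carrier_yellow [([274, 194, 19, 56], 0.59)]
carrier_green [([226, 193, 21, 54], 0.66), ([252, 190, 21, 57], 0.64)]
carrier_empty [([226, 194, 26, 56], 0.82)]
wrist {'vfov': 65.53493963627963, 'cx': 258.7333142927166, 'cy': 189.8974993039158, 'mount': array([[-1.75909973e-05,  9.65242618e-01,  2.61355484e-01,
         6.63050976e-02],
       [ 9.99999886e-01, -1.07754048e-04,  4.65265900e-04,
         1.27241487e-03],
       [ 4.77256586e-04,  2.61355462e-01, -9.65242506e-01,
        -1.30633355e-01],
       [ 0.00000000e+00,  0.00000000e+00,  0.00000000e+00,
         1.00000000e+00]])}
tray_red []
tray_blue [([195, 15, 96, 26], 0.6)]
carrier_red []
carrier_blue []
carrier_yellow []
carrier_green []
carrier_empty []
```

View pics/scene0.png

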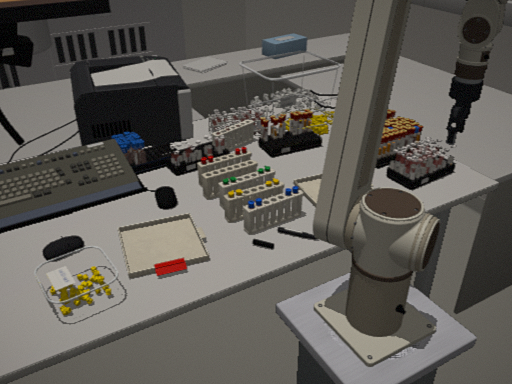

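View pics/side0.png

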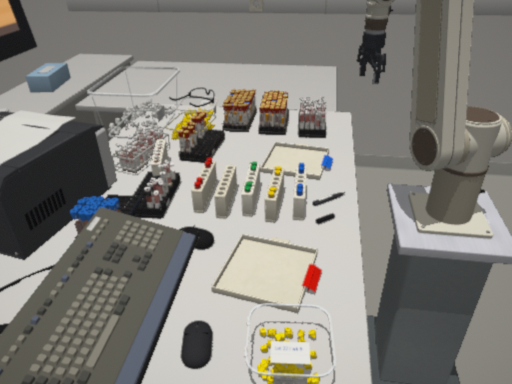

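Carriers stand in a row across x (far to near: red, empty, green, yellow, blue). The red tray is to the left and the blue tray to the right, with both clips on the robot side. In the side picture the red tray is at about (267,272) and the blue one at about (297,160).

```bash
cat > h.py <<'E'
import numpy as np,cv2
from scipy.spatial.transform import Rotation as R
from workcell import bot
def cam(name,obs=None):
    c=bot.get_calibration(name); f=192/np.tan(np.radians(c['vfov']/2))
    if name=='wrist':
        T=np.eye(4);T[:3,:3]=R.from_quat(obs['tool_rot']).as_matrix();T[:3,3]=obs['eef_pos'];T=T@c['mount']
        return f,c['cx'],c['cy'],T[:3,:3],T[:3,3]
    return f,c['cx'],c['cy'],R.from_quat(c['rotation']).as_matrix(),np.array(c['origin'])
def ray(C,uv,z):
    f,cx,cy,M,o=C; uv=np.atleast_2d(uv).astype(float)
    d=np.c_[(uv[:,0]-cx)/f,-(uv[:,1]-cy)/f,-np.ones(len(uv))]@M.T
    return o+d*((z-o[2])/d[:,2])[:,None]
def proj(C,P):
    f,cx,cy,M,o=C; p=(np.atleast_2d(P)-o)@M
    return np.c_[cx+f*p[:,0]/-p[:,2],cy-f*p[:,1]/-p[:,2]]
E
python3 - <<'E'
from h import *
np.set_printoptions(precision=3,suppress=True)
S=cam('side');C=cam('scene')
print('red tray side corners z.02',ray(S,[(243,238),(318,246),(293,306),(215,287)],.02))
print('blue tray side',ray(S,[(265,145),(329,150),(323,177),(260,169)],.02))
print('red tray scene',ray(C,[(120,236),(193,215),(207,256),(130,275)],.02))
print('caps side',ray(S,[(209,161),(198,183),(254,166),(248,187),(278,171),(270,193),(301,168),(299,190)],.093))
print('caps scene',ray(C,[(202,162),(241,150),(225,182),(265,170),(232,194),(272,182),(253,203),(293,189)],.093))
E
```

```text
red tray side corners z.02 [[0.557 0.209 0.02 ]
 [0.361 0.214 0.02 ]
 [0.407 0.423 0.02 ]
 [0.588 0.393 0.02 ]]
blue tray side [[ 0.576 -0.344  0.02 ]
 [ 0.341 -0.333  0.02 ]
 [ 0.357 -0.136  0.02 ]
 [ 0.568 -0.162  0.02 ]]
red tray scene [[0.552 0.398 0.02 ]
 [0.545 0.188 0.02 ]
 [0.359 0.233 0.02 ]
 [0.387 0.425 0.02 ]]
caps side [[ 0.714 -0.064  0.093]
 [ 0.712  0.07   0.093]
 [ 0.569 -0.05   0.093]
 [ 0.566  0.072  0.093]
 [ 0.493 -0.029  0.093]
 [ 0.501  0.094  0.093]
 [ 0.426 -0.056  0.093]
 [ 0.423  0.068  0.093]]
caps scene [[ 0.697  0.085  0.093]
 [ 0.708 -0.059  0.093]
 [ 0.553  0.079  0.093]
 [ 0.555 -0.057  0.093]
 [ 0.485  0.092  0.093]
 [ 0.485 -0.038  0.093]
 [ 0.416  0.065  0.093]
 [ 0.422 -0.068  0.093]]
```

drive_tool(rows=[{"dx": 6.6, "dy": -2.64, "dz": -2.2, "wz": -12.68, "hand": 52}, {"dx": 6.6, "dy": -2.64, "dz": -2.2, "wz": -12.68, "hand": 52}, {"dx": 6.6, "dy": -2.64, "dz": -2.2, "wz": -12.68, "hand": 52}, {"dx": 6.6, "dy": -2.64, "dz": -2.2, "wz": -12.68, "hand": 52}, {"dx": 6.6, "dy": -2.64, "dz": -2.2, "wz": -12.68, "hand": 52}, {"dx": 6.6, "dy": -2.64, "dz": -2.2, "wz": -12.68, "hand": 52}, {"dx": 6.6, "dy": -2.64, "dz": -2.2, "wz": -12.68, "hand": 52}, {"dx": 6.6, "dy": -2.64, "dz": -2.2, "wz": -12.68, "hand": 52}, {"dx": 6.6, "dy": -2.64, "dz": -2.2, "wz": -12.68, "hand": 52}, {"dx": 6.6, "dy": -2.64, "dz": -2.2, "wz": -12.68, "hand": 52}, {"dx": 6.6, "dy": -2.64, "dz": -2.2, "wz": -12.68, "hand": 52}, {"dx": 6.6, "dy": -2.64, "dz": -2.2, "wz": -12.68, "hand": 52}, {"dx": 6.6, "dy": -2.64, "dz": -2.2, "wz": -12.68, "hand": 52}, {"dx": 6.6, "dy": -2.64, "dz": -2.2, "wz": -12.68, "hand": 52}])

```text
invalid input at $.rows[0]: expected keys dx, dy, dz, wx, wy, wz, hand
```

```bash
cat > snap.py <<'E'
import sys,pickle
from h import *
n=sys.argv[1]; o=bot.get_obs(); im=bot.camera('wrist')
pickle.dump((o,cam('wrist',o)),open(f'pics/{n}.pkl','wb'))
b=cv2.cvtColor(im,cv2.COLOR_RGB2BGR); cv2.imwrite(f'pics/{n}.png',b)
cv2.imwrite(f'pics/{n}_v.png',cv2.resize(b,(768,576),interpolation=cv2.INTER_CUBIC))
print(o['clock'],np.round(o['eef_pos'],4),np.round(o['tool_rot'],4),o['grip_width'],np.round(o['ft_force'],2))
E
python3 snap.py blue
```

```text
1.2 [ 0.2241 -0.447   0.2423] [ 0.9731  0.2303 -0.     -0.    ] 0.08531369174774912 [ 0.32 -0.43  1.22]
```

View pics/blue_v.png

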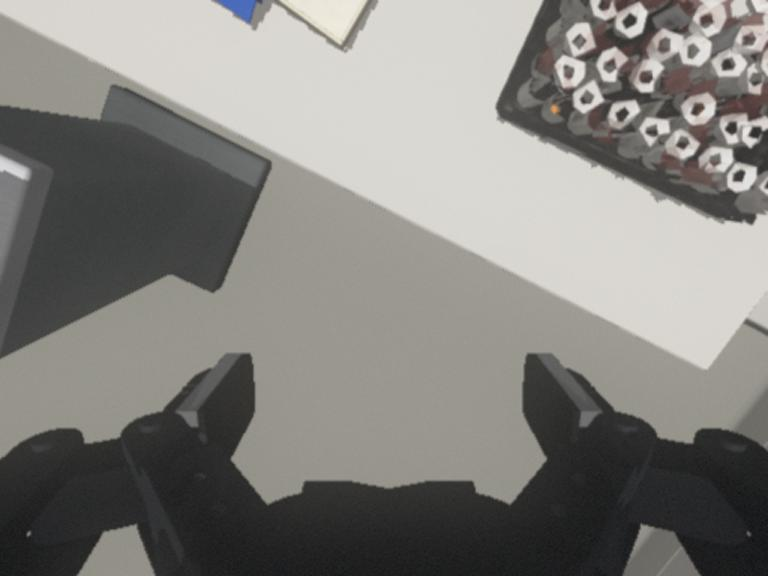

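The view showed only a corner of the bench at top right, because the move was refused (all keys are required). I'll resend it with every key.

drive_tool(rows=[{"dx": 5.8, "dy": -1.03, "dz": -2.2, "wx": 0, "wy": 0, "wz": -12.68, "hand": 60}, {"dx": 5.8, "dy": -1.03, "dz": -2.2, "wx": 0, "wy": 0, "wz": -12.68, "hand": 60}, {"dx": 5.8, "dy": -1.03, "dz": -2.2, "wx": 0, "wy": 0, "wz": -12.68, "hand": 60}, {"dx": 5.8, "dy": -1.03, "dz": -2.2, "wx": 0, "wy": 0, "wz": -12.68, "hand": 60}, {"dx": 5.8, "dy": -1.03, "dz": -2.2, "wx": 0, "wy": 0, "wz": -12.68, "hand": 60}, {"dx": 5.8, "dy": -1.03, "dz": -2.2, "wx": 0, "wy": 0, "wz": -12.68, "hand": 60}, {"dx": 5.8, "dy": -1.03, "dz": -2.2, "wx": 0, "wy": 0, "wz": -12.68, "hand": 60}, {"dx": 5.8, "dy": -1.03, "dz": -2.2, "wx": 0, "wy": 0, "wz": -12.68, "hand": 60}, {"dx": 5.8, "dy": -1.03, "dz": -2.2, "wx": 0, "wy": 0, "wz": -12.68, "hand": 60}, {"dx": 5.8, "dy": -1.03, "dz": -2.2, "wx": 0, "wy": 0, "wz": -12.68, "hand": 60}, {"dx": 5.8, "dy": -1.03, "dz": -2.2, "wx": 0, "wy": 0, "wz": -12.68, "hand": 60}, {"dx": 5.8, "dy": -1.03, "dz": -2.2, "wx": 0, "wy": 0, "wz": -12.68, "hand": 60}])

```text
clock: 2.45
eef_pos: [0.4598, -0.2713, 0.3522]
tool_rot: [0.708, 0.707, -0.0, -0.0]
ft_force: [-0.3, 0.6, -0.5]
grip_width: 0.06
grasp_force: 0.0
```

```bash
python3 snap.py blue
```

```text
2.45 [ 0.4598 -0.2713  0.3522] [ 7.075e-01  7.067e-01 -0.000e+00 -1.000e-04] 0.06000002713360034 [-0.27  0.62 -0.5 ]
```

View pics/blue_v.png

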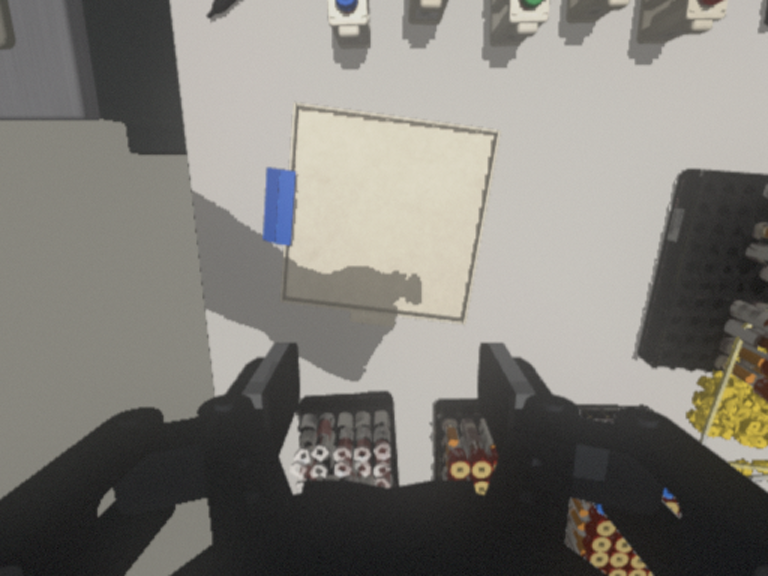

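The blue tray is fully visible, with inner corners at about (297,104), (496,132), (463,320), (284,299) and the clip at (280,206). It is turned about -7°. Next I'll view the carriers, then the red tray.

drive_tool(rows=[{"dx": 4.8, "dy": 2, "dz": 0, "wx": 0, "wy": 0, "wz": 0, "hand": 60}, {"dx": 4.8, "dy": 2, "dz": 0, "wx": 0, "wy": 0, "wz": 0, "hand": 60}, {"dx": 4.8, "dy": 2, "dz": 0, "wx": 0, "wy": 0, "wz": 0, "hand": 60}, {"dx": 4.8, "dy": 2, "dz": 0, "wx": 0, "wy": 0, "wz": 0, "hand": 60}, {"dx": 4.8, "dy": 2, "dz": 0, "wx": 0, "wy": 0, "wz": 0, "hand": 60}, {"dx": 4.8, "dy": 2, "dz": 0, "wx": 0, "wy": 0, "wz": 0, "hand": 60}, {"dx": 4.8, "dy": 2, "dz": 0, "wx": 0, "wy": 0, "wz": 0, "hand": 60}, {"dx": 4.8, "dy": 2, "dz": 0, "wx": 0, "wy": 0, "wz": 0, "hand": 60}, {"dx": 4.8, "dy": 2, "dz": 0, "wx": 0, "wy": 0, "wz": 0, "hand": 60}])

```text
clock: 3.4
eef_pos: [0.5596, -0.0326, 0.3525]
tool_rot: [0.708, 0.706, -0.0, 0.0]
ft_force: [-0.6, 0.1, -0.1]
grip_width: 0.0601
grasp_force: 0.0
```

```bash
python3 snap.py mid
```

```text
3.4 [ 0.5596 -0.0326  0.3525] [ 7.078e-01  7.064e-01 -2.000e-04  1.000e-04] 0.060120284063963185 [-0.62  0.07 -0.13]
```

View pics/mid_v.png

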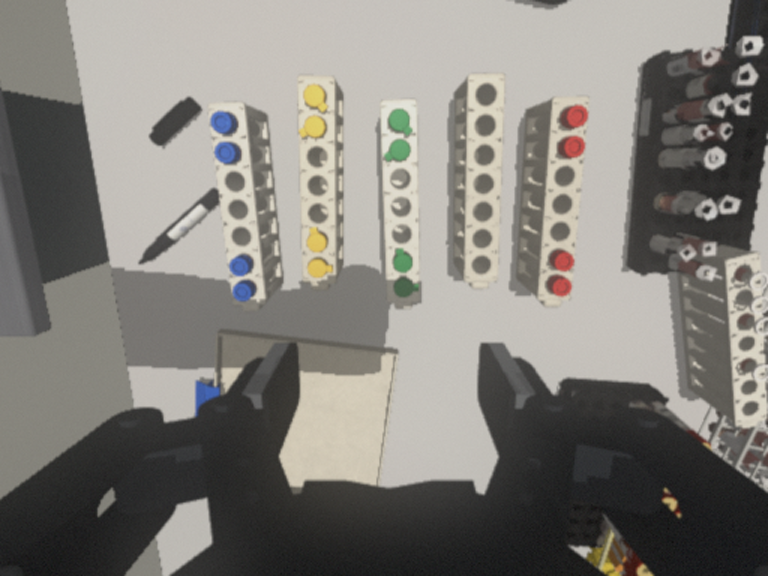

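drive_tool(rows=[{"dx": 6, "dy": -1.6, "dz": 0, "wx": 0, "wy": 0, "wz": 0, "hand": 60}, {"dx": 6, "dy": -1.6, "dz": 0, "wx": 0, "wy": 0, "wz": 0, "hand": 60}, {"dx": 6, "dy": -1.6, "dz": 0, "wx": 0, "wy": 0, "wz": 0, "hand": 60}, {"dx": 6, "dy": -1.6, "dz": 0, "wx": 0, "wy": 0, "wz": 0, "hand": 60}, {"dx": 6, "dy": -1.6, "dz": 0, "wx": 0, "wy": 0, "wz": 0, "hand": 60}, {"dx": 6, "dy": -1.6, "dz": 0, "wx": 0, "wy": 0, "wz": 0, "hand": 60}, {"dx": 6, "dy": -1.6, "dz": 0, "wx": 0, "wy": 0, "wz": 0, "hand": 60}, {"dx": 6, "dy": -1.6, "dz": 0, "wx": 0, "wy": 0, "wz": 0, "hand": 60}, {"dx": 6, "dy": -1.6, "dz": 0, "wx": 0, "wy": 0, "wz": 0, "hand": 60}, {"dx": 6, "dy": -1.6, "dz": 0, "wx": 0, "wy": 0, "wz": 0, "hand": 60}])

```text
clock: 4.45
eef_pos: [0.4807, 0.2671, 0.3525]
tool_rot: [0.708, 0.706, 0.0, 0.0]
ft_force: [-0.3, -0.3, -0.4]
grip_width: 0.0599
grasp_force: 0.0
```

```bash
python3 snap.py red
```

```text
4.45 [0.4807 0.2671 0.3525] [7.080e-01 7.062e-01 0.000e+00 2.000e-04] 0.05987914393223183 [-0.32 -0.26 -0.35]
```

View pics/red_v.png

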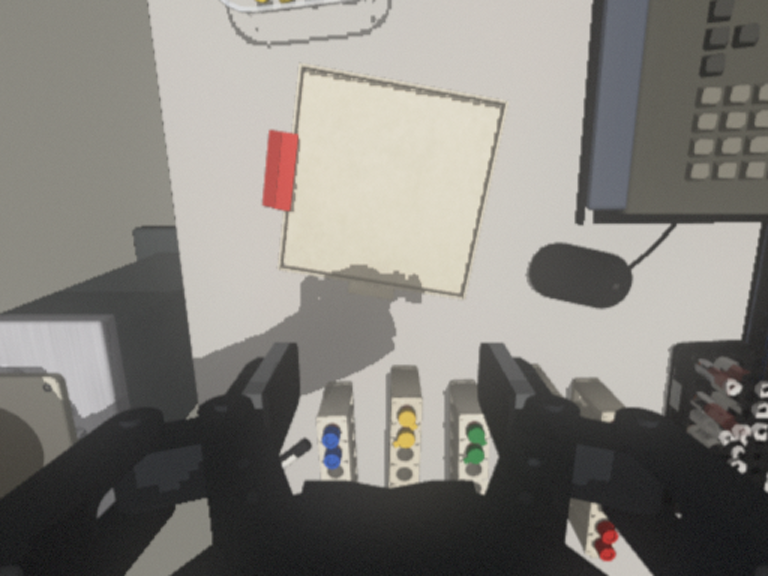

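The mid view shows, left to right, the blue, yellow, green, empty and red carriers, with wells about (235,208), (317,184), (401,192), (483,184) and (564,190). In the red view the inner corners are at about (303,68), (503,104), (462,296), (282,267), with the clip at the left. Next I'll fit models and check them by overlay.

```bash
cat > fit.py <<'E'
from h import *
import pickle
from scipy.optimize import least_squares
np.set_printoptions(precision=4,suppress=True)
def load(n): return pickle.load(open(f'pics/{n}.pkl','rb'))[1]
def tf(p,P): c,s=np.cos(p[2]),np.sin(p[2]); P=np.array(P,float); return np.c_[p[0]+c*P[:,0]-s*P[:,1],p[1]+s*P[:,0]+c*P[:,1],P[:,2]]
def fit(C,uv,P,p0): 
    r=least_squares(lambda p:(proj(C,tf(p,P))-uv).ravel(),p0); return r.x,np.sqrt(np.mean(r.fun**2))
def draw(im,C,p,P):
    q=np.round(proj(C,tf(p,P))*1.5*16).astype(np.int32); cv2.polylines(im,[q],True,(255,0,255),1,cv2.LINE_AA,4)
E
cat > f1.py <<'E'
from fit import *
ims={n:cv2.imread(f'pics/{n}_v.png') for n in('blue','red','mid')}
tr={}
for n,uv in dict(blue=[(297,104),(496,132),(463,320),(284,299)],red=[(303,68),(503,104),(462,296),(282,267)]).items():
    C=load(n); P=[(-.1,.106,.02),(.1,.106,.02),(.1,-.093,.02),(-.1,-.093,.02)]
    W=ray(C,np.array(uv)/1.5,.02); print(n,'sides',[np.linalg.norm(W[i]-W[i-1]) for i in range(4)])
    p,e=fit(C,np.array(uv)/1.5,P,[.46,-.2 if n=='blue' else .3,-.1]); tr[n]=p; print(n,p,e)
    draw(ims[n],C,p,P); draw(ims[n],C,p,[(x,y,.004) for x,y,z in P])
C=load('mid')
wells=dict(blue=[(223,122),(228,152),(235,181),(238,209),(241,236),(241,265),(244,291)],
 yellow=[(314,96),(314,126),(317,156),(317,184),(317,213),(317,241),(317,267)],
 green=[(399,120),(400,149),(400,178),(401,206),(402,234),(403,261),(403,286)],
 empty=[(486,95),(485,126),(484,155),(483,184),(482,212),(481,239),(481,265)],
 red=[(577,116),(572,146),(565,176),(562,204),(559,232),(563,261),(561,286)])
for n,uv in wells.items():
    h=.095 if n in('red','blue') else .091
    z=np.full(7,.078)
    if n!='empty': z[[0,1,5,6]]=h
    uv=np.array(uv)/1.5; W=np.array([ray(C,u,zz)[0] for u,zz in zip(uv,z)])
    d=np.polyfit(W[:,1],W[:,0],1); m=W.mean(0); yaw=-np.arctan(d[0])
    res=W[:,0]-np.polyval(d,W[:,1]); pitch=np.polyfit(np.arange(7),W[:,1],1)[0]
    print(n,m[:2],'yaw',np.degrees(yaw),'pitch',pitch,'res mm',np.round(res*1e3,1))
    p=[m[0],m[1],yaw]
    for zz in(.078,0): draw(ims['mid'],C,p,[(-.016,.0905,zz),(.016,.0905,zz),(.016,-.0905,zz),(-.016,-.0905,zz)])
w=np.vstack([np.hstack([ims['blue'][60:360,200:600],ims['red'][30:330,200:600]]),cv2.resize(ims['mid'][50:320,150:650],(800,270))])
cv2.imwrite('pics/ov.png',w)
E
python3 f1.py
```

```text
blue sides [np.float64(0.19837022730891335), np.float64(0.19555514525710962), np.float64(0.19660715387305827), np.float64(0.19598532664306284)]
blue [ 0.4563 -0.2679 -0.1265] 1.0679134424683203
red sides [np.float64(0.19596497935967597), np.float64(0.19436993931710855), np.float64(0.19606681734580134), np.float64(0.1949907479575132)]
red [ 0.4799  0.3003 -0.166 ] 1.4378683684991183
blue [ 0.4271 -0.0062] yaw 1.709377757529107 pitch -0.02402542421576485 res mm [ 0.5  1.6 -1.1 -1.4 -1.6  1.1  1. ]
yellow [0.498  0.0147] yaw -1.4387989178148937 pitch -0.023926484902129903 res mm [ 0.4 -0.   0.  -0.4 -0.9  0.7  0.2]
green [ 0.5719 -0.0039] yaw 1.8180586040954125 pitch -0.023848133432585003 res mm [-0.1  0.1 -0.2  0.   0.3  0.2 -0.4]
empty [0.6444 0.0149] yaw 1.2184172846168544 pitch -0.02440530869546464 res mm [ 0.1  0.1 -0.  -0.1 -0.2 -0.3  0.4]
red [ 0.7151 -0.0025] yaw 0.6538939963646134 pitch -0.024112240005445894 res mm [ 0.2 -1.7  1.2  0.7  0.2 -0.5 -0.2]
```

View pics/ov.png

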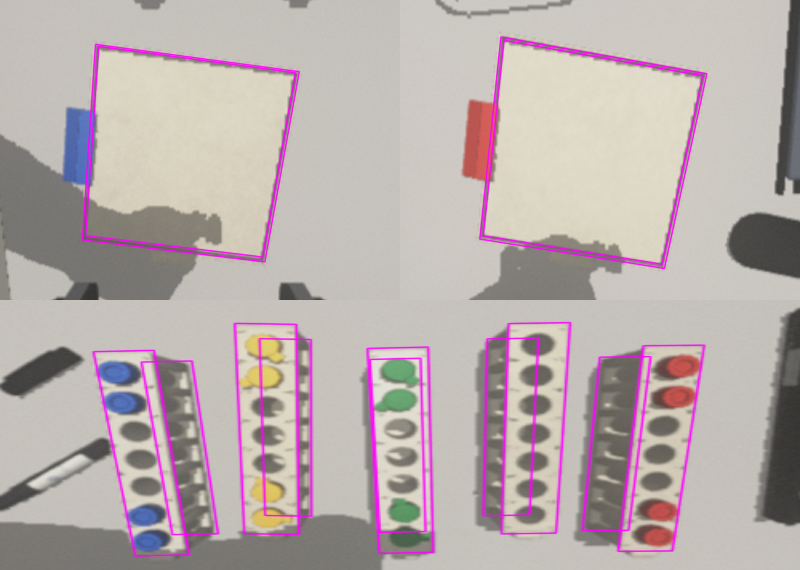

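The overlay fits within about 1–2 px, so I'll write a helper that turns world targets into tool deltas.

```bash
cat > go.py <<'E'
import sys
from h import *
TR=dict(R=[.4799,.3003,-.166],B=[.4563,-.2679,-.1265])
def lane(t,x,z,y=.006):
    p=TR[t];c,s=np.cos(p[2]),np.sin(p[2]); return [p[0]+c*x-s*y,p[1]+s*x+c*y,z,np.degrees(p[2])]
CA=dict(yellow=[.498,.0147,-1.44],red=[.7151,-.0025,.65],green=[.5719,-.0039,1.8],blue=[.4271,-.0062,1.7],empty=[.6444,.0149,1.2])
def rel(W,o=None):
    o=o or bot.get_obs(); M=R.from_quat(o['tool_rot']).as_matrix()
    for x,y,z,yaw in W:
        h=np.radians((90+yaw)/2); Mt=R.from_quat([np.cos(h),np.sin(h),0,0]).as_matrix()
        d=M.T@(np.array([x,y,z])-o['eef_pos'])/.05; w=R.from_matrix(M.T@Mt).as_rotvec(degrees=True)/5
        print(np.round([x,y,z,yaw],4),'d',np.round(d,2),'w',np.round(w,2))
def pick(n,z): return [CA[n][0],CA[n][1],z,CA[n][2]]
if __name__=='__main__':
    W=[]
    for a in sys.argv[1:]:
        q=a.split(',')
        W.append(pick(q[0],float(q[1])) if q[0] in CA else lane(q[0],float(q[1]),float(q[2])))
    o=bot.get_obs(); print(o['clock'],np.round(o['eef_pos'],4),round(o['grip_width'],4),o['grasp_force'],np.round(o['ft_force'],1)); rel(W,o)
E
python3 go.py yellow,.2 yellow,.054 R,-.072,.2 B,-.072,.2 B,0,.2 B,.072,.2 R,0,.2
```

```text
4.5 [0.4807 0.2672 0.3525] 0.0602 0.0 [-0.2  0.5  0.1]
[ 0.498   0.0147  0.2    -1.44  ] d [-5.05  0.36  3.05] w [0.   0.   0.26]
[ 0.498   0.0147  0.054  -1.44  ] d [-5.05  0.36  5.97] w [0.   0.   0.26]
[ 0.4099  0.3181  0.2    -9.5111] d [ 1.02 -1.42  3.05] w [0.   0.   1.87]
[ 0.3856 -0.2529  0.2    -7.2479] d [-10.4   -1.88   3.05] w [0.   0.   1.42]
[ 0.4571 -0.2619  0.2    -7.2479] d [-10.58  -0.45   3.05] w [0.   0.   1.42]
[ 0.5285 -0.271   0.2    -7.2479] d [-10.76   0.98   3.05] w [0.   0.   1.42]
[ 0.4809  0.3062  0.2    -9.5111] d [0.78 0.   3.05] w [0.   0.   1.87]
```

drive_tool(rows=[{"dx": -1, "dy": 0.1, "dz": 0.6, "wx": 0, "wy": 0, "wz": 0.26, "hand": 60}, {"dx": -2, "dy": 0.2, "dz": 1.2, "wx": 0, "wy": 0, "wz": 0.26, "hand": 60}, {"dx": -3, "dy": 0.3, "dz": 1.8, "wx": 0, "wy": 0, "wz": 0.26, "hand": 60}, {"dx": -4, "dy": 0.36, "dz": 2.4, "wx": 0, "wy": 0, "wz": 0.26, "hand": 60}, {"dx": -4.7, "dy": 0.36, "dz": 2.8, "wx": 0, "wy": 0, "wz": 0.26, "hand": 60}, {"dx": -5.05, "dy": 0.36, "dz": 3, "wx": 0, "wy": 0, "wz": 0.26, "hand": 60}, {"dx": -5.05, "dy": 0.36, "dz": 3.05, "wx": 0, "wy": 0, "wz": 0.26, "hand": 60}, {"dx": -5.05, "dy": 0.36, "dz": 3.6, "wx": 0, "wy": 0, "wz": 0.26, "hand": 60}, {"dx": -5.05, "dy": 0.36, "dz": 4.2, "wx": 0, "wy": 0, "wz": 0.26, "hand": 60}, {"dx": -5.05, "dy": 0.36, "dz": 4.8, "wx": 0, "wy": 0, "wz": 0.26, "hand": 60}, {"dx": -5.05, "dy": 0.36, "dz": 5.3, "wx": 0, "wy": 0, "wz": 0.26, "hand": 60}, {"dx": -5.05, "dy": 0.36, "dz": 5.7, "wx": 0, "wy": 0, "wz": 0.26, "hand": 60}, {"dx": -5.05, "dy": 0.36, "dz": 5.9, "wx": 0, "wy": 0, "wz": 0.26, "hand": 60}, {"dx": -5.05, "dy": 0.36, "dz": 5.97, "wx": 0, "wy": 0, "wz": 0.26, "hand": 60}, {"dx": -5.05, "dy": 0.36, "dz": 5.97, "wx": 0, "wy": 0, "wz": 0.26, "hand": 60}])

```text
clock: 6.0
eef_pos: [0.4985, 0.0165, 0.0542]
tool_rot: [0.715, 0.699, 0.0, 0.0]
ft_force: [-0.1, 0.1, -0.2]
grip_width: 0.06
grasp_force: 0.0
```

```bash
python3 snap.py y1; python3 go.py yellow,.054
```

```text
6.0 [0.4985 0.0165 0.0542] [7.151e-01 6.991e-01 2.000e-04 1.000e-04] 0.06003633867430243 [-0.1   0.08 -0.21]
6.05 [0.4989 0.0165 0.0547] 0.0601 0.0 [ 0.1 -0.7  0.7]
[ 0.498   0.0147  0.054  -1.44  ] d [-0.04 -0.02  0.01] w [ 0.02 -0.    0.03]
```

View pics/y1_v.png

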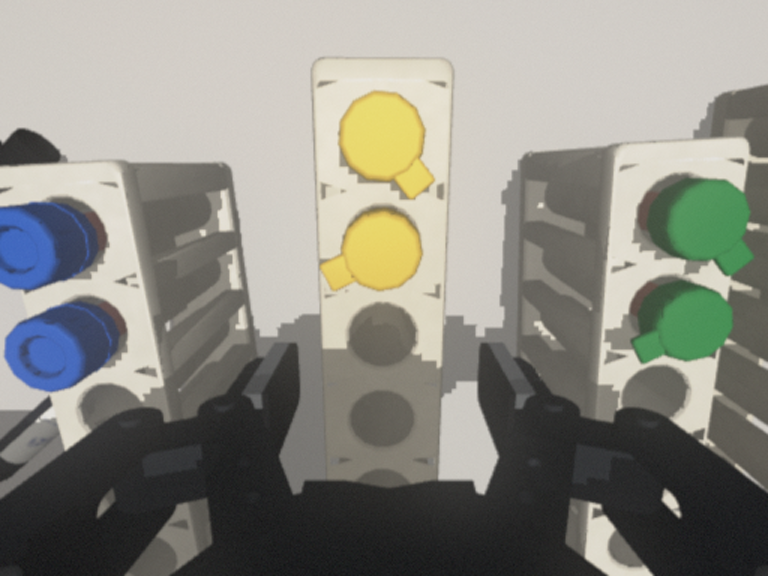

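The carrier is centred between the pads, with clear gaps to the blue and green neighbours. I'll close and lift.

drive_tool(rows=[{"dx": 0, "dy": 0, "dz": 0, "wx": 0, "wy": 0, "wz": 0, "hand": 20}, {"dx": 0, "dy": 0, "dz": 0, "wx": 0, "wy": 0, "wz": 0, "hand": 20}, {"dx": 0, "dy": 0, "dz": 0, "wx": 0, "wy": 0, "wz": 0, "hand": 20}, {"dx": 0, "dy": 0, "dz": 0, "wx": 0, "wy": 0, "wz": 0, "hand": 20}, {"dx": 0, "dy": 0, "dz": 0, "wx": 0, "wy": 0, "wz": 0, "hand": 20}, {"dx": 0, "dy": 0, "dz": 0, "wx": 0, "wy": 0, "wz": 0, "hand": 20}, {"dx": 0, "dy": 0, "dz": -0.2, "wx": 0, "wy": 0, "wz": 0, "hand": 20}, {"dx": 0, "dy": 0, "dz": -0.5, "wx": 0, "wy": 0, "wz": 0, "hand": 20}, {"dx": 0, "dy": 0, "dz": -1, "wx": 0, "wy": 0, "wz": 0, "hand": 20}, {"dx": 0, "dy": 0, "dz": -1.5, "wx": 0, "wy": 0, "wz": 0, "hand": 20}, {"dx": 0, "dy": 0, "dz": -2, "wx": 0, "wy": 0, "wz": 0, "hand": 20}, {"dx": 0, "dy": 0, "dz": -2.4, "wx": 0, "wy": 0, "wz": 0, "hand": 20}, {"dx": 0, "dy": 0, "dz": -2.6, "wx": 0, "wy": 0, "wz": 0, "hand": 20}, {"dx": 0, "dy": 0, "dz": -2.6, "wx": 0, "wy": 0, "wz": 0, "hand": 20}])

```text
clock: 7.45
eef_pos: [0.499, 0.0166, 0.1853]
tool_rot: [0.715, 0.699, 0.001, 0.001]
ft_force: [-0.5, 0.3, -1.0]
grip_width: 0.0315
grasp_force: 59.6
```

```bash
python3 snap.py y2; python3 go.py R,-.072,.184 R,-.072,.0585
```

```text
7.45 [0.499  0.0166 0.1853] [0.7149 0.6992 0.0011 0.001 ] 0.031542720654794486 [-0.52  0.33 -1.01]
7.5 [0.4982 0.0166 0.1839] 0.031 59.56401228904724 [ 0.2  0.3 -2.2]
[ 0.4099  0.3181  0.184  -9.5111] d [ 5.99 -1.9  -0.  ] w [ 0.01 -0.    1.65]
[ 0.4099  0.3181  0.0585 -9.5111] d [ 5.99 -1.9   2.51] w [ 0.01 -0.    1.65]
```

View pics/y2_v.png

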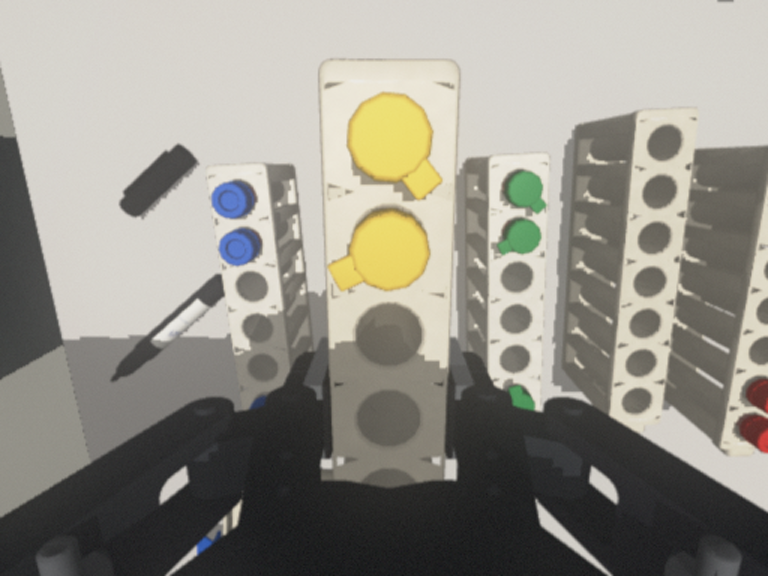

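The carrier is held level and neighbours are undisturbed. Carrying it to the red tray.

drive_tool(rows=[{"dx": 0.3, "dy": -0.1, "dz": 0, "wx": 0, "wy": 0, "wz": 0.1, "hand": 20}, {"dx": 0.9, "dy": -0.3, "dz": 0, "wx": 0, "wy": 0, "wz": 0.3, "hand": 20}, {"dx": 1.7, "dy": -0.5, "dz": 0, "wx": 0, "wy": 0, "wz": 0.5, "hand": 20}, {"dx": 2.5, "dy": -0.8, "dz": 0, "wx": 0, "wy": 0, "wz": 0.7, "hand": 20}, {"dx": 3.3, "dy": -1.05, "dz": 0, "wx": 0, "wy": 0, "wz": 0.9, "hand": 20}, {"dx": 4.1, "dy": -1.3, "dz": 0, "wx": 0, "wy": 0, "wz": 1.1, "hand": 20}, {"dx": 4.9, "dy": -1.55, "dz": 0, "wx": 0, "wy": 0, "wz": 1.35, "hand": 20}, {"dx": 5.5, "dy": -1.75, "dz": 0, "wx": 0, "wy": 0, "wz": 1.5, "hand": 20}, {"dx": 5.9, "dy": -1.85, "dz": 0, "wx": 0, "wy": 0, "wz": 1.6, "hand": 20}, {"dx": 6.02, "dy": -1.9, "dz": 0, "wx": 0, "wy": 0, "wz": 1.65, "hand": 20}, {"dx": 6.02, "dy": -1.9, "dz": 0.2, "wx": 0, "wy": 0, "wz": 1.65, "hand": 20}, {"dx": 6.02, "dy": -1.9, "dz": 0.6, "wx": 0, "wy": 0, "wz": 1.65, "hand": 20}, {"dx": 6.02, "dy": -1.9, "dz": 1.1, "wx": 0, "wy": 0, "wz": 1.65, "hand": 20}, {"dx": 6.02, "dy": -1.9, "dz": 1.6, "wx": 0, "wy": 0, "wz": 1.65, "hand": 20}, {"dx": 6.02, "dy": -1.9, "dz": 2, "wx": 0, "wy": 0, "wz": 1.65, "hand": 20}, {"dx": 6.02, "dy": -1.9, "dz": 2.25, "wx": 0, "wy": 0, "wz": 1.65, "hand": 20}, {"dx": 6.02, "dy": -1.9, "dz": 2.4, "wx": 0, "wy": 0, "wz": 1.65, "hand": 20}, {"dx": 6.02, "dy": -1.9, "dz": 2.48, "wx": 0, "wy": 0, "wz": 1.65, "hand": 20}, {"dx": 6.02, "dy": -1.9, "dz": 2.5, "wx": 0, "wy": 0, "wz": 1.65, "hand": 20}, {"dx": 6.02, "dy": -1.9, "dz": 2.5, "wx": 0, "wy": 0, "wz": 1.65, "hand": 20}])

```text
clock: 9.5
eef_pos: [0.4103, 0.3199, 0.0594]
tool_rot: [0.763, 0.646, 0.001, 0.0]
ft_force: [0.2, 0.1, -1.5]
grip_width: 0.0312
grasp_force: 59.5
```

```bash
python3 snap.py y3; python3 go.py R,-.072,.058; python3 go.py R,-.072,.058
python3 - <<'E'
import cv2
from h import *
im=bot.camera('side');cv2.imwrite('pics/s3.png',cv2.resize(cv2.cvtColor(im,cv2.COLOR_RGB2BGR)[150:340,160:360],None,fx=3,fy=3))
E
```

```text
9.5 [0.4103 0.3199 0.0594] [7.634e-01 6.460e-01 6.000e-04 0.000e+00] 0.03122458852471443 [ 0.16  0.06 -1.52]
9.55 [0.4104 0.32   0.0596] 0.031 59.534515142440796 [ 1.3 -0.7 -0.7]
[ 0.4099  0.3181  0.058  -9.5111] d [-0.04 -0.    0.03] w [ 0.01 -0.01 -0.  ]
9.55 [0.4104 0.32   0.0596] 0.031 59.534515142440796 [ 1.3 -0.7 -0.7]
[ 0.4099  0.3181  0.058  -9.5111] d [-0.04 -0.    0.03] w [ 0.01 -0.01 -0.  ]
```

View pics/s3.png

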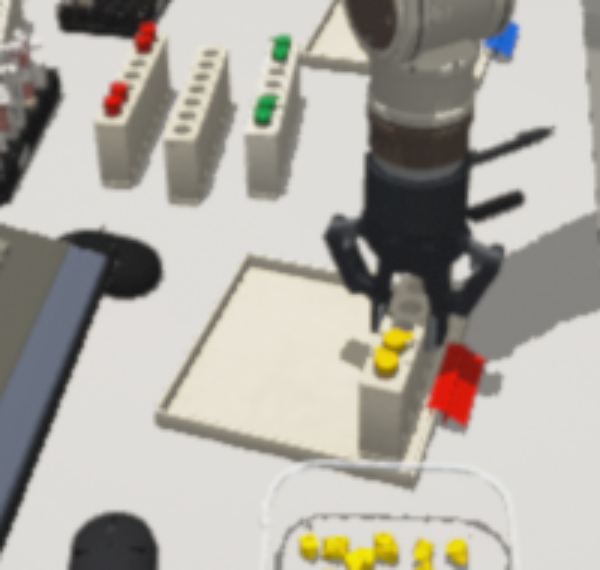

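The carrier sits over the clip lane inside the rim. I'll lower the last 2 mm gently.

drive_tool(rows=[{"dx": -0.02, "dy": 0, "dz": 0.02, "wx": 0, "wy": 0, "wz": 0, "hand": 20}, {"dx": -0.02, "dy": 0, "dz": 0.04, "wx": 0, "wy": 0, "wz": 0, "hand": 20}, {"dx": -0.02, "dy": 0, "dz": 0.04, "wx": 0, "wy": 0, "wz": 0, "hand": 20}])

```text
clock: 9.9
eef_pos: [0.4101, 0.319, 0.0583]
tool_rot: [0.763, 0.646, 0.001, 0.0]
ft_force: [-1.6, -0.5, 6.3]
grip_width: 0.0314
grasp_force: 60.4
```

Contact at about 6 N. Releasing and rising.

drive_tool(rows=[{"dx": 0, "dy": 0, "dz": 0, "wx": 0, "wy": 0, "wz": 0, "hand": 50}, {"dx": 0, "dy": 0, "dz": 0, "wx": 0, "wy": 0, "wz": 0, "hand": 50}, {"dx": 0, "dy": 0, "dz": 0, "wx": 0, "wy": 0, "wz": 0, "hand": 50}, {"dx": 0, "dy": 0, "dz": 0, "wx": 0, "wy": 0, "wz": 0, "hand": 50}, {"dx": 0, "dy": 0, "dz": -0.3, "wx": 0, "wy": 0, "wz": 0, "hand": 50}, {"dx": 0, "dy": 0, "dz": -0.9, "wx": 0, "wy": 0, "wz": 0, "hand": 50}, {"dx": 0, "dy": 0, "dz": -1.7, "wx": 0, "wy": 0, "wz": 0, "hand": 60}, {"dx": 0, "dy": 0, "dz": -2.6, "wx": 0, "wy": 0, "wz": 0, "hand": 60}, {"dx": 0, "dy": 0, "dz": -2.8, "wx": 0, "wy": 0, "wz": 0, "hand": 60}])

```text
clock: 10.8
eef_pos: [0.412, 0.3205, 0.2022]
tool_rot: [0.763, 0.646, 0.005, 0.0]
ft_force: [-0.4, 0.6, 0.1]
grip_width: 0.0602
grasp_force: 0.0
```

```bash
python3 snap.py y4; python3 go.py red,.19 red,.054
```

```text
10.8 [0.412  0.3205 0.2022] [7.633e-01 6.460e-01 4.800e-03 2.000e-04] 0.060200113848136075 [-0.37  0.56  0.08]
10.85 [0.4119 0.3203 0.2017] 0.0601 0.0 [0.9 1.  1.2]
[ 0.7151 -0.0025  0.19    0.65  ] d [-5.37  7.05  0.24] w [ 0.08 -0.07 -2.03]
[ 0.7151 -0.0025  0.054   0.65  ] d [-5.38  7.03  2.96] w [ 0.08 -0.07 -2.03]
```

View pics/y4_v.png

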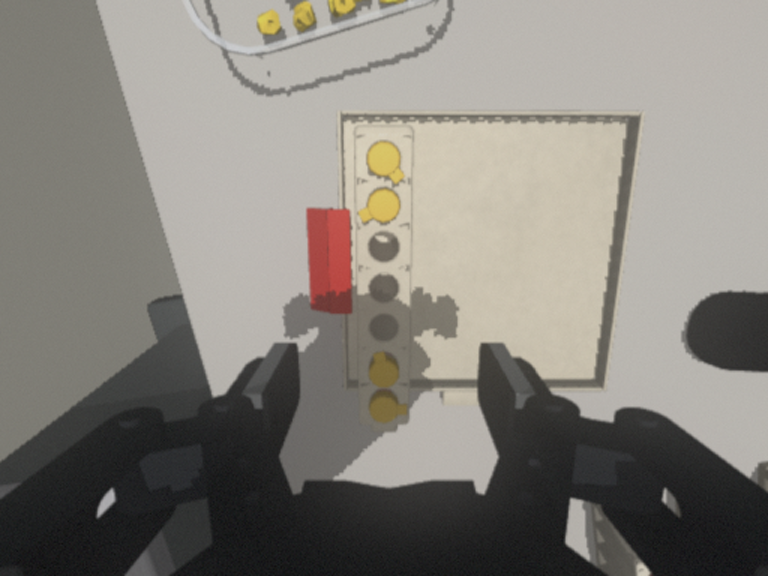

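Yellow stands square in the clip lane. Next is the red carrier.

drive_tool(rows=[{"dx": -0.4, "dy": 0.5, "dz": 0, "wx": 0, "wy": 0, "wz": -0.2, "hand": 60}, {"dx": -1.1, "dy": 1.4, "dz": 0, "wx": 0, "wy": 0, "wz": -0.5, "hand": 60}, {"dx": -1.8, "dy": 2.3, "dz": 0, "wx": 0, "wy": 0, "wz": -0.8, "hand": 60}, {"dx": -2.5, "dy": 3.2, "dz": 0, "wx": 0, "wy": 0, "wz": -1.1, "hand": 60}, {"dx": -3.2, "dy": 4.1, "dz": 0, "wx": 0, "wy": 0, "wz": -1.4, "hand": 60}, {"dx": -3.9, "dy": 5.1, "dz": 0.1, "wx": 0, "wy": 0, "wz": -1.7, "hand": 60}, {"dx": -4.6, "dy": 6, "dz": 0.2, "wx": 0, "wy": 0, "wz": -2, "hand": 60}, {"dx": -5.1, "dy": 6.7, "dz": 0.24, "wx": 0, "wy": 0, "wz": -2.03, "hand": 60}, {"dx": -5.37, "dy": 7.05, "dz": 0.24, "wx": 0, "wy": 0, "wz": -2.03, "hand": 60}, {"dx": -5.37, "dy": 7.05, "dz": 0.24, "wx": 0, "wy": 0, "wz": -2.03, "hand": 60}])

```text
clock: 11.85
eef_pos: [0.7143, -0.0097, 0.1799]
tool_rot: [0.705, 0.709, -0.002, -0.001]
ft_force: [1.2, 1.0, -0.6]
grip_width: 0.0602
grasp_force: 0.0
```

```bash
python3 go.py red,.19 red,.054; python3 -c "
from workcell import bot;print(bot.get_obs()['tool_rot'])"
```

```text
11.85 [ 0.7143 -0.0097  0.1799] 0.0602 0.0 [ 1.2  1.  -0.6]
[ 0.7151 -0.0025  0.19    0.65  ] d [ 0.14  0.02 -0.2 ] w [-0.05  0.02 -0.07]
[ 0.7151 -0.0025  0.054   0.65  ] d [0.15 0.03 2.52] w [-0.05  0.02 -0.07]
[ 0.70515689  0.70904805 -0.00192997 -0.00094889]
```

drive_tool(rows=[{"dx": 0.1, "dy": 0.03, "dz": 0, "wx": 0, "wy": 0, "wz": -0.07, "hand": 60}, {"dx": 0.15, "dy": 0.03, "dz": 0, "wx": 0, "wy": 0, "wz": -0.07, "hand": 60}, {"dx": 0.15, "dy": 0.03, "dz": 0.3, "wx": 0, "wy": 0, "wz": -0.07, "hand": 60}, {"dx": 0.15, "dy": 0.03, "dz": 0.8, "wx": 0, "wy": 0, "wz": -0.07, "hand": 60}, {"dx": 0.15, "dy": 0.03, "dz": 1.3, "wx": 0, "wy": 0, "wz": -0.07, "hand": 60}])

```text
clock: 12.35
eef_pos: [0.7137, 0.0057, 0.1202]
tool_rot: [0.7, 0.714, 0.001, 0.0]
ft_force: [0.8, 0.2, 0.2]
grip_width: 0.06
grasp_force: 0.0
```

```bash
python3 snap.py r1; python3 go.py red,.054;python3 -c "
from workcell import bot;print(bot.get_obs()['tool_rot'])"
```

```text
12.35 [0.7137 0.0057 0.1202] [6.999e-01 7.143e-01 7.000e-04 4.000e-04] 0.06000230002950812 [0.81 0.19 0.23]
12.4 [0.7108 0.0057 0.1142] 0.0599 0.0 [-1.1  0.2 -3.6]
[ 0.7151 -0.0025  0.054   0.65  ] d [-0.17  0.09  1.2 ] w [-0.09 -0.01  0.1 ]
[ 0.69989473  0.71423563 -0.00257528 -0.00286343]
```

View pics/r1_v.png

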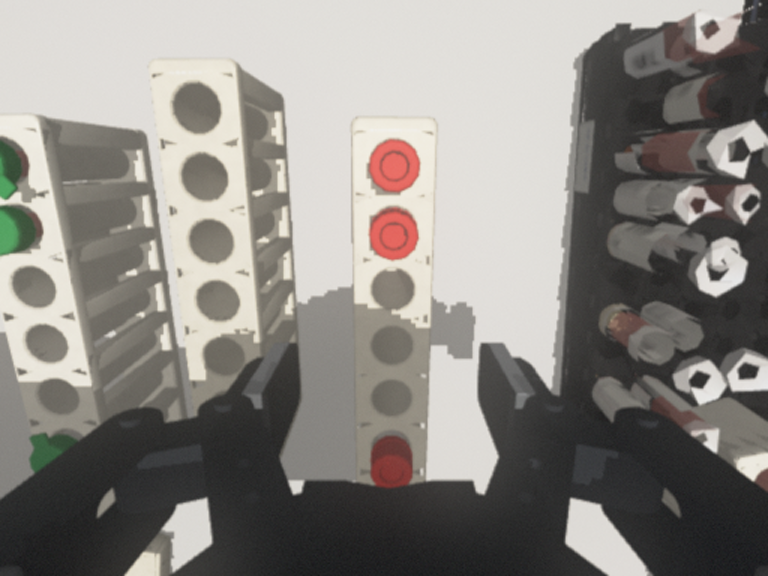

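The red carrier is centred between the pads, though the arm lags, so I should let it settle before reading poses.

drive_tool(rows=[{"dx": -0.17, "dy": 0.03, "dz": 0, "wx": 0, "wy": 0, "wz": 0.1, "hand": 60}, {"dx": -0.17, "dy": 0.03, "dz": 0, "wx": 0, "wy": 0, "wz": 0.1, "hand": 60}, {"dx": -0.17, "dy": 0.03, "dz": 0, "wx": 0, "wy": 0, "wz": 0.1, "hand": 60}])

```text
clock: 12.7
eef_pos: [0.717, -0.0052, 0.1222]
tool_rot: [0.704, 0.71, 0.001, 0.001]
ft_force: [-0.4, 0.8, 0.2]
grip_width: 0.0601
grasp_force: 0.0
```

```bash
python3 go.py red,.054;python3 -c "
from workcell import bot;print(bot.get_obs()['tool_rot'])"
```

```text
12.7 [ 0.717  -0.0052  0.1222] 0.0601 0.0 [-0.4  0.8  0.2]
[ 0.7151 -0.0025  0.054   0.65  ] d [ 0.05 -0.04  1.36] w [ 0.04 -0.   -0.03]
[0.70406736 0.71013074 0.00135607 0.00128518]
```

drive_tool(rows=[{"dx": 0.05, "dy": -0.04, "dz": 0.2, "wx": 0, "wy": 0, "wz": -0.03, "hand": 60}, {"dx": 0.05, "dy": -0.04, "dz": 0.5, "wx": 0, "wy": 0, "wz": -0.03, "hand": 60}, {"dx": 0.05, "dy": -0.04, "dz": 0.8, "wx": 0, "wy": 0, "wz": -0.03, "hand": 60}, {"dx": 0.05, "dy": -0.04, "dz": 1.1, "wx": 0, "wy": 0, "wz": -0.03, "hand": 60}, {"dx": 0.05, "dy": -0.04, "dz": 1.27, "wx": 0, "wy": 0, "wz": -0.03, "hand": 60}, {"dx": 0.05, "dy": -0.04, "dz": 1.34, "wx": 0, "wy": 0, "wz": -0.03, "hand": 60}, {"dx": 0.05, "dy": -0.04, "dz": 1.36, "wx": 0, "wy": 0, "wz": -0.03, "hand": 60}, {"dx": 0.05, "dy": -0.04, "dz": 1.36, "wx": 0, "wy": 0, "wz": -0.03, "hand": 60}])

```text
clock: 13.5
eef_pos: [0.7144, -0.0029, 0.0525]
tool_rot: [0.703, 0.711, 0.0, 0.0]
ft_force: [0.5, -0.7, 0.3]
grip_width: 0.0602
grasp_force: 0.0
```

```bash
python3 go.py red,.054;python3 -c "
from workcell import bot;print(bot.get_obs()['tool_rot'])"
```

```text
13.5 [ 0.7144 -0.0029  0.0525] 0.0602 0.0 [ 0.5 -0.7  0.3]
[ 0.7151 -0.0025  0.054   0.65  ] d [ 0.01  0.01 -0.03] w [ 0.01  0.   -0.  ]
[7.03205025e-01 7.10986880e-01 4.18130281e-04 4.17460817e-04]
```

drive_tool(rows=[{"dx": 0, "dy": 0, "dz": 0, "wx": 0, "wy": 0, "wz": 0, "hand": 20}, {"dx": 0, "dy": 0, "dz": 0, "wx": 0, "wy": 0, "wz": 0, "hand": 20}, {"dx": 0, "dy": 0, "dz": 0, "wx": 0, "wy": 0, "wz": 0, "hand": 20}, {"dx": 0, "dy": 0, "dz": 0, "wx": 0, "wy": 0, "wz": 0, "hand": 20}, {"dx": 0, "dy": 0, "dz": 0, "wx": 0, "wy": 0, "wz": 0, "hand": 20}, {"dx": 0, "dy": 0, "dz": 0, "wx": 0, "wy": 0, "wz": 0, "hand": 20}, {"dx": 0, "dy": 0, "dz": -0.2, "wx": 0, "wy": 0, "wz": 0, "hand": 20}, {"dx": 0, "dy": 0, "dz": -0.5, "wx": 0, "wy": 0, "wz": 0, "hand": 20}, {"dx": 0, "dy": 0, "dz": -0.9, "wx": 0, "wy": 0, "wz": 0, "hand": 20}, {"dx": 0, "dy": 0, "dz": -1.3, "wx": 0, "wy": 0, "wz": 0, "hand": 20}, {"dx": 0, "dy": 0, "dz": -1.7, "wx": 0, "wy": 0, "wz": 0, "hand": 20}, {"dx": 0, "dy": 0, "dz": -2.1, "wx": 0, "wy": 0, "wz": 0, "hand": 20}, {"dx": 0, "dy": 0, "dz": -2.4, "wx": 0, "wy": 0, "wz": 0, "hand": 20}, {"dx": 0, "dy": 0, "dz": -2.5, "wx": 0, "wy": 0, "wz": 0, "hand": 20}, {"dx": 0, "dy": 0, "dz": -2.5, "wx": 0, "wy": 0, "wz": 0, "hand": 20}, {"dx": 0, "dy": 0, "dz": -2.5, "wx": 0, "wy": 0, "wz": 0, "hand": 20}, {"dx": 0, "dy": 0, "dz": -2.5, "wx": 0, "wy": 0, "wz": 0, "hand": 20}])

```text
clock: 15.2
eef_pos: [0.7131, -0.0029, 0.175]
tool_rot: [0.703, 0.711, -0.001, -0.001]
ft_force: [0.6, 0.4, -1.8]
grip_width: 0.0313
grasp_force: 60.3
```

```bash
python3 go.py R,0,.18 R,0,.0585;python3 -c "
from workcell import bot;print(bot.get_obs()['tool_rot'])"
```

```text
15.2 [ 0.7131 -0.0029  0.175 ] 0.0313 60.339778270572424 [ 0.6  0.4 -1.8]
[ 0.4809  0.3062  0.18   -9.5111] d [ 6.23 -4.58 -0.08] w [-0.04  0.    2.03]
[ 0.4809  0.3062  0.0585 -9.5111] d [ 6.23 -4.57  2.35] w [-0.04  0.    2.03]
[ 0.70320447  0.71098598 -0.00107828 -0.00111463]
```

drive_tool(rows=[{"dx": 0.3, "dy": -0.2, "dz": 0, "wx": 0, "wy": 0, "wz": 0.1, "hand": 20}, {"dx": 0.8, "dy": -0.6, "dz": -0.05, "wx": 0, "wy": 0, "wz": 0.3, "hand": 20}, {"dx": 1.4, "dy": -1.05, "dz": -0.08, "wx": 0, "wy": 0, "wz": 0.5, "hand": 20}, {"dx": 2.1, "dy": -1.55, "dz": -0.08, "wx": 0, "wy": 0, "wz": 0.7, "hand": 20}, {"dx": 2.8, "dy": -2.05, "dz": -0.08, "wx": 0, "wy": 0, "wz": 0.9, "hand": 20}, {"dx": 3.5, "dy": -2.55, "dz": -0.08, "wx": 0, "wy": 0, "wz": 1.1, "hand": 20}, {"dx": 4.2, "dy": -3.1, "dz": -0.08, "wx": 0, "wy": 0, "wz": 1.35, "hand": 20}, {"dx": 4.9, "dy": -3.6, "dz": -0.08, "wx": 0, "wy": 0, "wz": 1.6, "hand": 20}, {"dx": 5.5, "dy": -4.05, "dz": -0.08, "wx": 0, "wy": 0, "wz": 1.8, "hand": 20}, {"dx": 6, "dy": -4.4, "dz": -0.08, "wx": 0, "wy": 0, "wz": 1.95, "hand": 20}, {"dx": 6.2, "dy": -4.55, "dz": -0.08, "wx": 0, "wy": 0, "wz": 2.03, "hand": 20}, {"dx": 6.23, "dy": -4.58, "dz": -0.08, "wx": 0, "wy": 0, "wz": 2.03, "hand": 20}, {"dx": 6.23, "dy": -4.58, "dz": -0.08, "wx": 0, "wy": 0, "wz": 2.03, "hand": 20}, {"dx": 6.23, "dy": -4.58, "dz": -0.08, "wx": 0, "wy": 0, "wz": 2.03, "hand": 20}])

```text
clock: 16.6
eef_pos: [0.4823, 0.3049, 0.1806]
tool_rot: [0.764, 0.645, -0.0, 0.0]
ft_force: [-0.2, -0.2, -1.9]
grip_width: 0.0314
grasp_force: 60.6
```

```bash
python3 go.py R,0,.0585;python3 -c "
from workcell import bot;print(bot.get_obs()['tool_rot'])"
```

```text
16.6 [0.4823 0.3049 0.1806] 0.0314 60.58830790221691 [-0.2 -0.2 -1.9]
[ 0.4809  0.3062  0.0585 -9.5111] d [ 0.02 -0.03  2.44] w [ 0.    0.01 -0.02]
[ 7.63855947e-01  6.45386708e-01 -1.62981851e-04  2.50317888e-04]
```

drive_tool(rows=[{"dx": 0.02, "dy": -0.03, "dz": 0.2, "wx": 0, "wy": 0, "wz": -0.02, "hand": 20}, {"dx": 0.02, "dy": -0.03, "dz": 0.6, "wx": 0, "wy": 0, "wz": -0.02, "hand": 20}, {"dx": 0.02, "dy": -0.03, "dz": 1.1, "wx": 0, "wy": 0, "wz": -0.02, "hand": 20}, {"dx": 0.02, "dy": -0.03, "dz": 1.6, "wx": 0, "wy": 0, "wz": -0.02, "hand": 20}, {"dx": 0.02, "dy": -0.03, "dz": 2, "wx": 0, "wy": 0, "wz": -0.02, "hand": 20}, {"dx": 0.02, "dy": -0.03, "dz": 2.25, "wx": 0, "wy": 0, "wz": -0.02, "hand": 20}, {"dx": 0.02, "dy": -0.03, "dz": 2.36, "wx": 0, "wy": 0, "wz": -0.02, "hand": 20}, {"dx": 0.02, "dy": -0.03, "dz": 2.41, "wx": 0, "wy": 0, "wz": -0.02, "hand": 20}, {"dx": 0.02, "dy": -0.03, "dz": 2.44, "wx": 0, "wy": 0, "wz": -0.02, "hand": 20}, {"dx": 0.02, "dy": -0.03, "dz": 2.46, "wx": 0, "wy": 0, "wz": -0.02, "hand": 20}, {"dx": 0.02, "dy": -0.03, "dz": 2.46, "wx": 0, "wy": 0, "wz": -0.02, "hand": 20}])

```text
clock: 17.7
eef_pos: [0.4807, 0.3076, 0.0585]
tool_rot: [0.763, 0.647, 0.001, 0.0]
ft_force: [0.3, -0.0, -1.5]
grip_width: 0.0311
grasp_force: 60.6
```

drive_tool(rows=[{"dx": 0, "dy": 0, "dz": 0.02, "wx": 0, "wy": 0, "wz": 0, "hand": 20}, {"dx": 0, "dy": 0, "dz": 0.03, "wx": 0, "wy": 0, "wz": 0, "hand": 20}, {"dx": 0, "dy": 0, "dz": 0.03, "wx": 0, "wy": 0, "wz": 0, "hand": 20}])

```text
clock: 18.0
eef_pos: [0.4802, 0.3073, 0.0564]
tool_rot: [0.763, 0.647, 0.0, 0.0]
ft_force: [-0.2, -0.8, -1.5]
grip_width: 0.0312
grasp_force: 60.6
```

drive_tool(rows=[{"dx": 0, "dy": 0, "dz": 0.02, "wx": 0, "wy": 0, "wz": 0, "hand": 20}, {"dx": 0, "dy": 0, "dz": 0.03, "wx": 0, "wy": 0, "wz": 0, "hand": 20}, {"dx": 0, "dy": 0, "dz": 0.03, "wx": 0, "wy": 0, "wz": 0, "hand": 20}])

```text
clock: 18.3
eef_pos: [0.4803, 0.3073, 0.0562]
tool_rot: [0.763, 0.647, 0.0, -0.0]
ft_force: [-2.4, -2.3, 6.4]
grip_width: 0.0315
grasp_force: 61.7
```

Contact. Releasing and rising, then reading the pose after it settles.

drive_tool(rows=[{"dx": 0, "dy": 0, "dz": 0, "wx": 0, "wy": 0, "wz": 0, "hand": 50}, {"dx": 0, "dy": 0, "dz": 0, "wx": 0, "wy": 0, "wz": 0, "hand": 50}, {"dx": 0, "dy": 0, "dz": 0, "wx": 0, "wy": 0, "wz": 0, "hand": 50}, {"dx": 0, "dy": 0, "dz": 0, "wx": 0, "wy": 0, "wz": 0, "hand": 50}, {"dx": 0, "dy": 0, "dz": -0.3, "wx": 0, "wy": 0, "wz": 0, "hand": 50}, {"dx": 0, "dy": 0, "dz": -0.9, "wx": 0, "wy": 0, "wz": 0, "hand": 50}, {"dx": 0, "dy": 0, "dz": -1.7, "wx": 0, "wy": 0, "wz": 0, "hand": 60}, {"dx": 0, "dy": 0, "dz": -2.5, "wx": 0, "wy": 0, "wz": 0, "hand": 60}, {"dx": 0, "dy": 0, "dz": -2.8, "wx": 0, "wy": 0, "wz": 0, "hand": 60}, {"dx": 0, "dy": 0, "dz": -2.8, "wx": 0, "wy": 0, "wz": 0, "hand": 60}, {"dx": 0, "dy": 0, "dz": -2.8, "wx": 0, "wy": 0, "wz": 0, "hand": 60}, {"dx": 0, "dy": 0, "dz": -2.8, "wx": 0, "wy": 0, "wz": 0, "hand": 60}])

```text
clock: 19.5
eef_pos: [0.4792, 0.3066, 0.1927]
tool_rot: [0.763, 0.647, -0.002, -0.0]
ft_force: [-0.8, -0.2, 0.2]
grip_width: 0.0601
grasp_force: 0.0
```

```bash
python3 snap.py r4; python3 go.py green,.19 green,.054
```

```text
19.5 [0.4792 0.3066 0.1927] [ 7.628e-01  6.467e-01 -1.800e-03 -3.000e-04] 0.0600987496514067 [-0.78 -0.25  0.2 ]
19.55 [0.4792 0.3066 0.1926] 0.06 0.0 [-0.7 -1.1 -0.4]
[ 0.5719 -0.0039  0.19    1.8   ] d [-5.82  2.85  0.06] w [-0.04  0.03 -2.24]
[ 0.5719 -0.0039  0.054   1.8   ] d [-5.82  2.85  2.78] w [-0.04  0.03 -2.24]
```

View pics/r4_v.png

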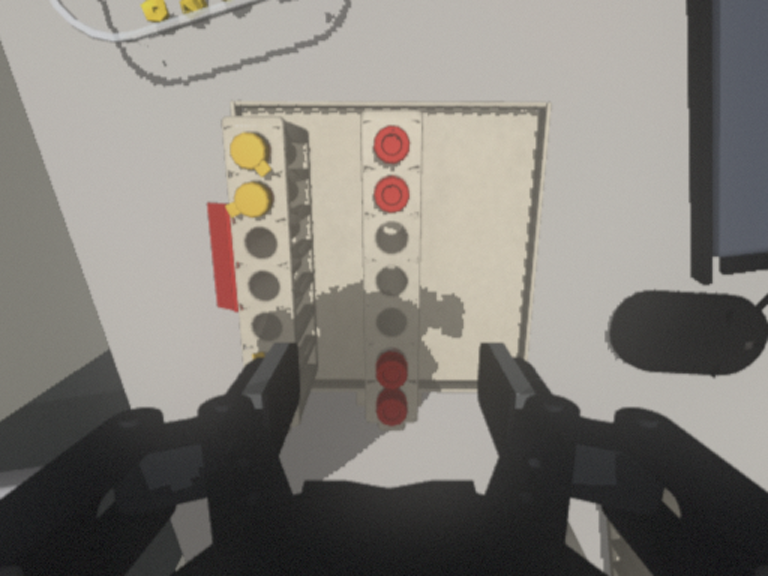

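Red stands square in the middle lane with yellow undisturbed. Next is green; I'll also check the y margins numerically.

drive_tool(rows=[{"dx": -0.5, "dy": 0.25, "dz": 0, "wx": 0, "wy": 0, "wz": -0.2, "hand": 60}, {"dx": -1.3, "dy": 0.65, "dz": 0, "wx": 0, "wy": 0, "wz": -0.5, "hand": 60}, {"dx": -2.2, "dy": 1.1, "dz": 0, "wx": 0, "wy": 0, "wz": -0.9, "hand": 60}, {"dx": -3.1, "dy": 1.5, "dz": 0, "wx": 0, "wy": 0, "wz": -1.2, "hand": 60}, {"dx": -4, "dy": 1.95, "dz": 0, "wx": 0, "wy": 0, "wz": -1.6, "hand": 60}, {"dx": -4.8, "dy": 2.35, "dz": 0, "wx": 0, "wy": 0, "wz": -1.9, "hand": 60}, {"dx": -5.4, "dy": 2.65, "dz": 0, "wx": 0, "wy": 0, "wz": -2.1, "hand": 60}, {"dx": -5.75, "dy": 2.8, "dz": 0.06, "wx": 0, "wy": 0, "wz": -2.24, "hand": 60}, {"dx": -5.82, "dy": 2.85, "dz": 0.06, "wx": 0, "wy": 0, "wz": -2.24, "hand": 60}, {"dx": -5.82, "dy": 2.85, "dz": 0.06, "wx": 0, "wy": 0, "wz": -2.24, "hand": 60}, {"dx": -5.82, "dy": 2.85, "dz": 0.06, "wx": 0, "wy": 0, "wz": -2.24, "hand": 60}])

```text
clock: 20.65
eef_pos: [0.5727, -0.0021, 0.1912]
tool_rot: [0.696, 0.718, -0.0, -0.001]
ft_force: [0.7, 0.3, 0.4]
grip_width: 0.0603
grasp_force: 0.0
```

```bash
python3 go.py green,.054
python3 - <<'E'
from fit import *
C=load('r4'); p=[.4799,.3003,-.166]
c,s=np.cos(p[2]),np.sin(p[2])
inv=lambda W:np.c_[c*(W[:,0]-p[0])+s*(W[:,1]-p[1]),-s*(W[:,0]-p[0])+c*(W[:,1]-p[1])]*1e3
uv=np.array([(392,145),(392,195),(392,238),(391,281),(391,322),(391,370),(391,408)])/1.5
z=[.099,.099,.082,.082,.082,.099,.099]
W=np.array([ray(C,u,q)[0] for u,q in zip(uv,z)]);print('red wells tray mm',inv(W), inv(W).mean(0))
print('corners z.02',inv(ray(C,np.array([(236,103),(548,104),(526,390)])/1.5,.02)))
print('red top far edge',inv(ray(C,np.array([(392,110)])/1.5,.082)),'yellow far edge',inv(ray(C,np.array([(255,118)])/1.5,.082)))
E
```

```text
20.65 [ 0.5727 -0.0021  0.1912] 0.0603 0.0 [0.7 0.3 0.4]
[ 0.5719 -0.0039  0.054   1.8   ] d [-0.04 -0.01  2.74] w [-0.02 -0.01  0.01]
red wells tray mm [[  0.6553  79.7848]
 [  0.7479  56.2685]
 [  0.929   32.1503]
 [  0.4665   7.9908]
 [  0.5476 -16.2511]
 [  0.5707 -37.9516]
 [  0.6487 -61.2838]] [0.6522 8.6726]
corners z.02 [[-97.7999 107.9164]
 [ 99.5319 107.5711]
 [102.1949 -92.6076]]
red top far edge [[ 0.6727 97.2866]] yellow far edge [[-68.8631  93.393 ]]
```

Margins are about 9 mm at each end. Descending on green.

drive_tool(rows=[{"dx": -0.04, "dy": -0.01, "dz": 0.2, "wx": 0, "wy": 0, "wz": 0, "hand": 60}, {"dx": -0.04, "dy": -0.01, "dz": 0.7, "wx": 0, "wy": 0, "wz": 0, "hand": 60}, {"dx": -0.04, "dy": -0.01, "dz": 1.3, "wx": 0, "wy": 0, "wz": 0, "hand": 60}, {"dx": -0.04, "dy": -0.01, "dz": 1.9, "wx": 0, "wy": 0, "wz": 0, "hand": 60}, {"dx": -0.04, "dy": -0.01, "dz": 2.4, "wx": 0, "wy": 0, "wz": 0, "hand": 60}, {"dx": -0.04, "dy": -0.01, "dz": 2.65, "wx": 0, "wy": 0, "wz": 0, "hand": 60}, {"dx": -0.04, "dy": -0.01, "dz": 2.74, "wx": 0, "wy": 0, "wz": 0, "hand": 60}, {"dx": -0.04, "dy": -0.01, "dz": 2.74, "wx": 0, "wy": 0, "wz": 0, "hand": 60}, {"dx": -0.04, "dy": -0.01, "dz": 2.74, "wx": 0, "wy": 0, "wz": 0, "hand": 60}])

```text
clock: 21.55
eef_pos: [0.5738, -0.0049, 0.0561]
tool_rot: [0.696, 0.718, 0.001, 0.001]
ft_force: [1.2, -0.2, 0.5]
grip_width: 0.06
grasp_force: 0.0
```

drive_tool(rows=[{"dx": 0, "dy": 0, "dz": 0, "wx": 0, "wy": 0, "wz": 0, "hand": 20}, {"dx": 0, "dy": 0, "dz": 0, "wx": 0, "wy": 0, "wz": 0, "hand": 20}, {"dx": 0, "dy": 0, "dz": 0, "wx": 0, "wy": 0, "wz": 0, "hand": 20}, {"dx": 0, "dy": 0, "dz": 0, "wx": 0, "wy": 0, "wz": 0, "hand": 20}, {"dx": 0, "dy": 0, "dz": 0, "wx": 0, "wy": 0, "wz": 0, "hand": 20}, {"dx": 0, "dy": 0, "dz": 0, "wx": 0, "wy": 0, "wz": 0, "hand": 20}, {"dx": 0, "dy": 0, "dz": -0.2, "wx": 0, "wy": 0, "wz": 0, "hand": 20}, {"dx": 0, "dy": 0, "dz": -0.5, "wx": 0, "wy": 0, "wz": 0, "hand": 20}, {"dx": 0, "dy": 0, "dz": -0.9, "wx": 0, "wy": 0, "wz": 0, "hand": 20}, {"dx": 0, "dy": 0, "dz": -1.4, "wx": 0, "wy": 0, "wz": 0, "hand": 20}, {"dx": 0, "dy": 0, "dz": -1.9, "wx": 0, "wy": 0, "wz": 0, "hand": 20}, {"dx": 0, "dy": 0, "dz": -2.3, "wx": 0, "wy": 0, "wz": 0, "hand": 20}, {"dx": 0, "dy": 0, "dz": -2.55, "wx": 0, "wy": 0, "wz": 0, "hand": 20}, {"dx": 0, "dy": 0, "dz": -2.6, "wx": 0, "wy": 0, "wz": 0, "hand": 20}, {"dx": 0, "dy": 0, "dz": -2.6, "wx": 0, "wy": 0, "wz": 0, "hand": 20}, {"dx": 0, "dy": 0, "dz": -2.6, "wx": 0, "wy": 0, "wz": 0, "hand": 20}])

```text
clock: 23.15
eef_pos: [0.5719, -0.0052, 0.1835]
tool_rot: [0.696, 0.718, -0.001, -0.001]
ft_force: [0.0, 0.2, -2.3]
grip_width: 0.0314
grasp_force: 59.6
```

```bash
python3 go.py B,-.072,.184 B,-.072,.058
```

```text
23.15 [ 0.5719 -0.0052  0.1835] 0.0314 59.58030939102173 [ 0.   0.2 -2.3]
[ 0.3856 -0.2529  0.184  -7.2479] d [-4.84 -3.88 -0.  ] w [-0.03  0.    1.81]
[ 0.3856 -0.2529  0.058  -7.2479] d [-4.84 -3.87  2.52] w [-0.03  0.    1.81]
```

drive_tool(rows=[{"dx": -0.3, "dy": -0.2, "dz": 0, "wx": 0, "wy": 0, "wz": 0.1, "hand": 20}, {"dx": -0.8, "dy": -0.6, "dz": 0, "wx": 0, "wy": 0, "wz": 0.3, "hand": 20}, {"dx": -1.4, "dy": -1.1, "dz": 0, "wx": 0, "wy": 0, "wz": 0.5, "hand": 20}, {"dx": -2, "dy": -1.6, "dz": 0, "wx": 0, "wy": 0, "wz": 0.75, "hand": 20}, {"dx": -2.6, "dy": -2.1, "dz": 0, "wx": 0, "wy": 0, "wz": 1, "hand": 20}, {"dx": -3.2, "dy": -2.6, "dz": 0, "wx": 0, "wy": 0, "wz": 1.2, "hand": 20}, {"dx": -3.8, "dy": -3.05, "dz": 0, "wx": 0, "wy": 0, "wz": 1.4, "hand": 20}, {"dx": -4.3, "dy": -3.45, "dz": 0, "wx": 0, "wy": 0, "wz": 1.6, "hand": 20}, {"dx": -4.65, "dy": -3.75, "dz": 0, "wx": 0, "wy": 0, "wz": 1.75, "hand": 20}, {"dx": -4.84, "dy": -3.88, "dz": 0, "wx": 0, "wy": 0, "wz": 1.81, "hand": 20}, {"dx": -4.84, "dy": -3.88, "dz": 0, "wx": 0, "wy": 0, "wz": 1.81, "hand": 20}, {"dx": -4.84, "dy": -3.88, "dz": 0, "wx": 0, "wy": 0, "wz": 1.81, "hand": 20}, {"dx": -4.84, "dy": -3.88, "dz": 0, "wx": 0, "wy": 0, "wz": 1.81, "hand": 20}])

```text
clock: 24.45
eef_pos: [0.3869, -0.2523, 0.1846]
tool_rot: [0.75, 0.661, 0.0, -0.0]
ft_force: [-0.1, 0.2, -0.7]
grip_width: 0.0308
grasp_force: 59.6
```

```bash
python3 go.py B,-.072,.058
```

```text
24.45 [ 0.3869 -0.2523  0.1846] 0.0308 59.61562514305115 [-0.1  0.2 -0.7]
[ 0.3856 -0.2529  0.058  -7.2479] d [-0.02 -0.02  2.53] w [-0.   -0.01  0.01]
```

drive_tool(rows=[{"dx": -0.02, "dy": -0.02, "dz": 0.2, "wx": 0, "wy": 0, "wz": 0, "hand": 20}, {"dx": -0.02, "dy": -0.02, "dz": 0.6, "wx": 0, "wy": 0, "wz": 0, "hand": 20}, {"dx": -0.02, "dy": -0.02, "dz": 1.1, "wx": 0, "wy": 0, "wz": 0, "hand": 20}, {"dx": -0.02, "dy": -0.02, "dz": 1.6, "wx": 0, "wy": 0, "wz": 0, "hand": 20}, {"dx": -0.02, "dy": -0.02, "dz": 2, "wx": 0, "wy": 0, "wz": 0, "hand": 20}, {"dx": -0.02, "dy": -0.02, "dz": 2.3, "wx": 0, "wy": 0, "wz": 0, "hand": 20}, {"dx": -0.02, "dy": -0.02, "dz": 2.43, "wx": 0, "wy": 0, "wz": 0, "hand": 20}, {"dx": -0.02, "dy": -0.02, "dz": 2.48, "wx": 0, "wy": 0, "wz": 0, "hand": 20}, {"dx": -0.02, "dy": -0.02, "dz": 2.5, "wx": 0, "wy": 0, "wz": 0, "hand": 20}, {"dx": -0.02, "dy": -0.02, "dz": 2.52, "wx": 0, "wy": 0, "wz": 0, "hand": 20}, {"dx": -0.02, "dy": -0.02, "dz": 2.52, "wx": 0, "wy": 0, "wz": 0, "hand": 20}])

```text
clock: 25.55
eef_pos: [0.3858, -0.2543, 0.0596]
tool_rot: [0.75, 0.661, 0.0, 0.001]
ft_force: [-0.2, 0.4, -0.0]
grip_width: 0.0313
grasp_force: 59.8
```

drive_tool(rows=[{"dx": 0, "dy": 0, "dz": 0.02, "wx": 0, "wy": 0, "wz": 0, "hand": 20}, {"dx": 0, "dy": 0, "dz": 0.03, "wx": 0, "wy": 0, "wz": 0, "hand": 20}, {"dx": 0, "dy": 0, "dz": 0.03, "wx": 0, "wy": 0, "wz": 0, "hand": 20}])

```text
clock: 25.85
eef_pos: [0.3858, -0.2543, 0.0595]
tool_rot: [0.751, 0.661, 0.0, 0.001]
ft_force: [-3.9, 3.7, 11.8]
grip_width: 0.0316
grasp_force: 61.6
```

Contact with the floor (pick height + 4 mm). Releasing.

drive_tool(rows=[{"dx": 0, "dy": 0, "dz": -0.01, "wx": 0, "wy": 0, "wz": 0, "hand": 50}, {"dx": 0, "dy": 0, "dz": -0.01, "wx": 0, "wy": 0, "wz": 0, "hand": 50}, {"dx": 0, "dy": 0, "dz": -0.01, "wx": 0, "wy": 0, "wz": 0, "hand": 50}, {"dx": 0, "dy": 0, "dz": -0.01, "wx": 0, "wy": 0, "wz": 0, "hand": 50}, {"dx": 0, "dy": 0, "dz": -0.3, "wx": 0, "wy": 0, "wz": 0, "hand": 50}, {"dx": 0, "dy": 0, "dz": -0.9, "wx": 0, "wy": 0, "wz": 0, "hand": 50}, {"dx": 0, "dy": 0, "dz": -1.7, "wx": 0, "wy": 0, "wz": 0, "hand": 60}, {"dx": 0, "dy": 0, "dz": -2.5, "wx": 0, "wy": 0, "wz": 0, "hand": 60}, {"dx": 0, "dy": 0, "dz": -2.8, "wx": 0, "wy": 0, "wz": 0, "hand": 60}, {"dx": 0, "dy": 0, "dz": -2.8, "wx": 0, "wy": 0, "wz": 0, "hand": 60}, {"dx": 0, "dy": 0, "dz": -2.8, "wx": 0, "wy": 0, "wz": 0, "hand": 60}, {"dx": 0, "dy": 0, "dz": -2.8, "wx": 0, "wy": 0, "wz": 0, "hand": 60}])

```text
clock: 27.05
eef_pos: [0.3842, -0.2533, 0.1955]
tool_rot: [0.75, 0.661, -0.0, -0.002]
ft_force: [-0.2, -0.5, -0.4]
grip_width: 0.06
grasp_force: 0.0
```

```bash
python3 snap.py g4; python3 go.py blue,.19 blue,.054
```

```text
27.05 [ 0.3842 -0.2533  0.1955] [ 7.505e-01  6.609e-01 -5.000e-04 -1.700e-03] 0.05998765938156143 [-0.2  -0.54 -0.36]
27.1 [ 0.3842 -0.2533  0.1955] 0.0599 0.0 [ 0.5  0.3 -0.5]
[ 0.4271 -0.0062  0.19    1.7   ] d [5.01 0.23 0.12] w [-0.04 -0.02 -1.79]
[ 0.4271 -0.0062  0.054   1.7   ] d [5.01 0.24 2.84] w [-0.04 -0.02 -1.79]
```

View pics/g4_v.png

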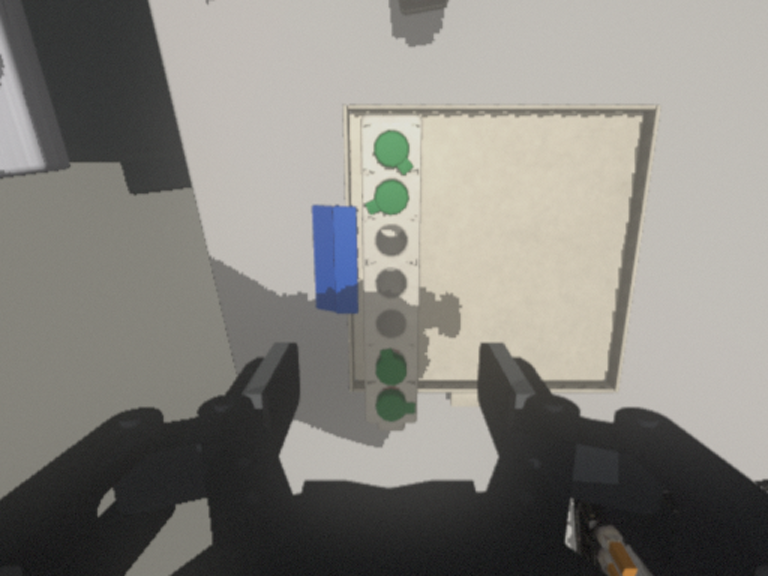

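Green stands square beside the blue clip, inside the rim. Next is blue.

drive_tool(rows=[{"dx": 0.5, "dy": 0, "dz": 0, "wx": 0, "wy": 0, "wz": -0.2, "hand": 60}, {"dx": 1.2, "dy": 0.05, "dz": 0, "wx": 0, "wy": 0, "wz": -0.4, "hand": 60}, {"dx": 2, "dy": 0.1, "dz": 0, "wx": 0, "wy": 0, "wz": -0.7, "hand": 60}, {"dx": 2.8, "dy": 0.15, "dz": 0, "wx": 0, "wy": 0, "wz": -1, "hand": 60}, {"dx": 3.6, "dy": 0.2, "dz": 0, "wx": 0, "wy": 0, "wz": -1.3, "hand": 60}, {"dx": 4.4, "dy": 0.23, "dz": 0.1, "wx": 0, "wy": 0, "wz": -1.6, "hand": 60}, {"dx": 4.9, "dy": 0.23, "dz": 0.12, "wx": 0, "wy": 0, "wz": -1.79, "hand": 60}, {"dx": 5.01, "dy": 0.23, "dz": 0.12, "wx": 0, "wy": 0, "wz": -1.79, "hand": 60}, {"dx": 5.01, "dy": 0.23, "dz": 0.12, "wx": 0, "wy": 0, "wz": -1.79, "hand": 60}, {"dx": 5.01, "dy": 0.23, "dz": 0.12, "wx": 0, "wy": 0, "wz": -1.79, "hand": 60}])

```text
clock: 28.1
eef_pos: [0.4279, -0.0076, 0.1908]
tool_rot: [0.697, 0.717, -0.001, -0.0]
ft_force: [0.3, 0.2, -0.4]
grip_width: 0.0602
grasp_force: 0.0
```

```bash
python3 go.py blue,.054
```

```text
28.1 [ 0.4279 -0.0076  0.1908] 0.0602 0.0 [ 0.3  0.2 -0.4]
[ 0.4271 -0.0062  0.054   1.7   ] d [ 0.03 -0.01  2.74] w [-0.01  0.01 -0.01]
```

drive_tool(rows=[{"dx": 0.03, "dy": -0.01, "dz": 0.2, "wx": 0, "wy": 0, "wz": 0, "hand": 60}, {"dx": 0.03, "dy": -0.01, "dz": 0.7, "wx": 0, "wy": 0, "wz": 0, "hand": 60}, {"dx": 0.03, "dy": -0.01, "dz": 1.3, "wx": 0, "wy": 0, "wz": 0, "hand": 60}, {"dx": 0.03, "dy": -0.01, "dz": 1.9, "wx": 0, "wy": 0, "wz": 0, "hand": 60}, {"dx": 0.03, "dy": -0.01, "dz": 2.4, "wx": 0, "wy": 0, "wz": 0, "hand": 60}, {"dx": 0.03, "dy": -0.01, "dz": 2.65, "wx": 0, "wy": 0, "wz": 0, "hand": 60}, {"dx": 0.03, "dy": -0.01, "dz": 2.74, "wx": 0, "wy": 0, "wz": 0, "hand": 60}, {"dx": 0.03, "dy": -0.01, "dz": 2.74, "wx": 0, "wy": 0, "wz": 0, "hand": 60}, {"dx": 0.03, "dy": -0.01, "dz": 2.74, "wx": 0, "wy": 0, "wz": 0, "hand": 60}])

```text
clock: 29.0
eef_pos: [0.4283, -0.0058, 0.0548]
tool_rot: [0.697, 0.717, 0.0, 0.0]
ft_force: [0.2, -0.4, 0.9]
grip_width: 0.06
grasp_force: 0.0
```

drive_tool(rows=[{"dx": 0, "dy": 0, "dz": 0, "wx": 0, "wy": 0, "wz": 0, "hand": 20}, {"dx": 0, "dy": 0, "dz": 0, "wx": 0, "wy": 0, "wz": 0, "hand": 20}, {"dx": 0, "dy": 0, "dz": 0, "wx": 0, "wy": 0, "wz": 0, "hand": 20}, {"dx": 0, "dy": 0, "dz": 0, "wx": 0, "wy": 0, "wz": 0, "hand": 20}, {"dx": 0, "dy": 0, "dz": 0, "wx": 0, "wy": 0, "wz": 0, "hand": 20}, {"dx": 0, "dy": 0, "dz": 0, "wx": 0, "wy": 0, "wz": 0, "hand": 20}, {"dx": 0, "dy": 0, "dz": -0.2, "wx": 0, "wy": 0, "wz": 0, "hand": 20}, {"dx": 0, "dy": 0, "dz": -0.5, "wx": 0, "wy": 0, "wz": 0, "hand": 20}, {"dx": 0, "dy": 0, "dz": -0.9, "wx": 0, "wy": 0, "wz": 0, "hand": 20}, {"dx": 0, "dy": 0, "dz": -1.4, "wx": 0, "wy": 0, "wz": 0, "hand": 20}, {"dx": 0, "dy": 0, "dz": -1.9, "wx": 0, "wy": 0, "wz": 0, "hand": 20}, {"dx": 0, "dy": 0, "dz": -2.3, "wx": 0, "wy": 0, "wz": 0, "hand": 20}, {"dx": 0, "dy": 0, "dz": -2.55, "wx": 0, "wy": 0, "wz": 0, "hand": 20}, {"dx": 0, "dy": 0, "dz": -2.6, "wx": 0, "wy": 0, "wz": 0, "hand": 20}, {"dx": 0, "dy": 0, "dz": -2.6, "wx": 0, "wy": 0, "wz": 0, "hand": 20}, {"dx": 0, "dy": 0, "dz": -2.6, "wx": 0, "wy": 0, "wz": 0, "hand": 20}])

```text
clock: 30.6
eef_pos: [0.427, -0.0054, 0.1835]
tool_rot: [0.697, 0.717, -0.001, -0.001]
ft_force: [0.2, -0.3, -2.8]
grip_width: 0.0314
grasp_force: 59.6
```

```bash
python3 go.py B,0,.184 B,0,.058
```

```text
30.6 [ 0.427  -0.0054  0.1835] 0.0314 59.56502616405487 [ 0.2 -0.3 -2.8]
[ 0.4571 -0.2619  0.184  -7.2479] d [-5.15  0.45 -0.01] w [-0.02  0.    1.79]
[ 0.4571 -0.2619  0.058  -7.2479] d [-5.15  0.45  2.51] w [-0.02  0.    1.79]
```

drive_tool(rows=[{"dx": -0.3, "dy": 0, "dz": 0, "wx": 0, "wy": 0, "wz": 0.1, "hand": 20}, {"dx": -0.9, "dy": 0.1, "dz": 0, "wx": 0, "wy": 0, "wz": 0.3, "hand": 20}, {"dx": -1.6, "dy": 0.15, "dz": 0, "wx": 0, "wy": 0, "wz": 0.55, "hand": 20}, {"dx": -2.3, "dy": 0.2, "dz": 0, "wx": 0, "wy": 0, "wz": 0.8, "hand": 20}, {"dx": -3, "dy": 0.25, "dz": 0, "wx": 0, "wy": 0, "wz": 1.05, "hand": 20}, {"dx": -3.7, "dy": 0.3, "dz": 0, "wx": 0, "wy": 0, "wz": 1.3, "hand": 20}, {"dx": -4.4, "dy": 0.4, "dz": 0, "wx": 0, "wy": 0, "wz": 1.5, "hand": 20}, {"dx": -4.9, "dy": 0.45, "dz": 0, "wx": 0, "wy": 0, "wz": 1.7, "hand": 20}, {"dx": -5.12, "dy": 0.45, "dz": 0, "wx": 0, "wy": 0, "wz": 1.79, "hand": 20}, {"dx": -5.15, "dy": 0.45, "dz": 0, "wx": 0, "wy": 0, "wz": 1.79, "hand": 20}, {"dx": -5.15, "dy": 0.45, "dz": 0, "wx": 0, "wy": 0, "wz": 1.79, "hand": 20}, {"dx": -5.15, "dy": 0.45, "dz": 0, "wx": 0, "wy": 0, "wz": 1.79, "hand": 20}])

```text
clock: 31.8
eef_pos: [0.4575, -0.2609, 0.184]
tool_rot: [0.75, 0.661, -0.0, -0.001]
ft_force: [-0.3, 0.1, -1.4]
grip_width: 0.0312
grasp_force: 59.6
```

```bash
python3 go.py B,0,.058
```

```text
31.8 [ 0.4575 -0.2609  0.184 ] 0.0312 59.60695803165436 [-0.3  0.1 -1.4]
[ 0.4571 -0.2619  0.058  -7.2479] d [-0.02 -0.    2.52] w [-0.01 -0.01  0.01]
```

drive_tool(rows=[{"dx": -0.02, "dy": 0, "dz": 0.2, "wx": 0, "wy": 0, "wz": 0, "hand": 20}, {"dx": -0.02, "dy": 0, "dz": 0.6, "wx": 0, "wy": 0, "wz": 0, "hand": 20}, {"dx": -0.02, "dy": 0, "dz": 1.1, "wx": 0, "wy": 0, "wz": 0, "hand": 20}, {"dx": -0.02, "dy": 0, "dz": 1.6, "wx": 0, "wy": 0, "wz": 0, "hand": 20}, {"dx": -0.02, "dy": 0, "dz": 2, "wx": 0, "wy": 0, "wz": 0, "hand": 20}, {"dx": -0.02, "dy": 0, "dz": 2.3, "wx": 0, "wy": 0, "wz": 0, "hand": 20}, {"dx": -0.02, "dy": 0, "dz": 2.43, "wx": 0, "wy": 0, "wz": 0, "hand": 20}, {"dx": -0.02, "dy": 0, "dz": 2.48, "wx": 0, "wy": 0, "wz": 0, "hand": 20}, {"dx": -0.02, "dy": 0, "dz": 2.5, "wx": 0, "wy": 0, "wz": 0, "hand": 20}, {"dx": -0.02, "dy": 0, "dz": 2.52, "wx": 0, "wy": 0, "wz": 0, "hand": 20}, {"dx": -0.02, "dy": 0, "dz": 2.52, "wx": 0, "wy": 0, "wz": 0, "hand": 20}])

```text
clock: 32.9
eef_pos: [0.4582, -0.2634, 0.059]
tool_rot: [0.75, 0.661, 0.0, 0.001]
ft_force: [-0.2, -0.5, -1.2]
grip_width: 0.031
grasp_force: 59.6
```

drive_tool(rows=[{"dx": 0, "dy": 0, "dz": 0.01, "wx": 0, "wy": 0, "wz": 0, "hand": 20}, {"dx": 0, "dy": 0, "dz": 0.02, "wx": 0, "wy": 0, "wz": 0, "hand": 20}, {"dx": 0, "dy": 0, "dz": 0.02, "wx": 0, "wy": 0, "wz": 0, "hand": 20}])

```text
clock: 33.2
eef_pos: [0.4582, -0.2634, 0.0587]
tool_rot: [0.751, 0.661, 0.0, 0.001]
ft_force: [-2.2, 0.9, 5.8]
grip_width: 0.0312
grasp_force: 60.6
```

Contact. Releasing.

drive_tool(rows=[{"dx": 0, "dy": 0, "dz": 0, "wx": 0, "wy": 0, "wz": 0, "hand": 50}, {"dx": 0, "dy": 0, "dz": 0, "wx": 0, "wy": 0, "wz": 0, "hand": 50}, {"dx": 0, "dy": 0, "dz": 0, "wx": 0, "wy": 0, "wz": 0, "hand": 50}, {"dx": 0, "dy": 0, "dz": 0, "wx": 0, "wy": 0, "wz": 0, "hand": 50}, {"dx": 0, "dy": 0, "dz": -0.3, "wx": 0, "wy": 0, "wz": 0, "hand": 50}, {"dx": 0, "dy": 0, "dz": -0.9, "wx": 0, "wy": 0, "wz": 0, "hand": 50}, {"dx": 0, "dy": 0, "dz": -1.7, "wx": 0, "wy": 0, "wz": 0, "hand": 60}, {"dx": 0, "dy": 0, "dz": -2.5, "wx": 0, "wy": 0, "wz": 0, "hand": 60}, {"dx": 0, "dy": 0, "dz": -2.8, "wx": 0, "wy": 0, "wz": 0, "hand": 60}, {"dx": 0, "dy": 0, "dz": -2.8, "wx": 0, "wy": 0, "wz": 0, "hand": 60}, {"dx": 0, "dy": 0, "dz": -2.8, "wx": 0, "wy": 0, "wz": 0, "hand": 60}, {"dx": 0, "dy": 0, "dz": -2.8, "wx": 0, "wy": 0, "wz": 0, "hand": 60}])

```text
clock: 34.4
eef_pos: [0.4567, -0.2626, 0.1954]
tool_rot: [0.75, 0.661, -0.001, -0.002]
ft_force: [-0.1, 0.1, -0.2]
grip_width: 0.0602
grasp_force: 0.0
```

```bash
python3 go.py empty,.19
```

```text
34.4 [ 0.4567 -0.2626  0.1954] 0.0602 0.0 [-0.1  0.1 -0.2]
[0.6444 0.0149 0.19   1.2   ] d [5.98 3.02 0.11] w [-0.04 -0.02 -1.69]
```

drive_tool(rows=[{"dx": 0.5, "dy": 0.25, "dz": 0, "wx": 0, "wy": 0, "wz": -0.2, "hand": 60}, {"dx": 1.3, "dy": 0.65, "dz": 0, "wx": 0, "wy": 0, "wz": -0.4, "hand": 60}, {"dx": 2.1, "dy": 1.05, "dz": 0, "wx": 0, "wy": 0, "wz": -0.6, "hand": 60}, {"dx": 2.9, "dy": 1.45, "dz": 0, "wx": 0, "wy": 0, "wz": -0.8, "hand": 60}, {"dx": 3.7, "dy": 1.85, "dz": 0, "wx": 0, "wy": 0, "wz": -1, "hand": 60}, {"dx": 4.5, "dy": 2.25, "dz": 0, "wx": 0, "wy": 0, "wz": -1.3, "hand": 60}, {"dx": 5.2, "dy": 2.6, "dz": 0.1, "wx": 0, "wy": 0, "wz": -1.5, "hand": 60}, {"dx": 5.8, "dy": 2.9, "dz": 0.11, "wx": 0, "wy": 0, "wz": -1.69, "hand": 60}, {"dx": 5.98, "dy": 3.02, "dz": 0.11, "wx": 0, "wy": 0, "wz": -1.69, "hand": 60}, {"dx": 5.98, "dy": 3.02, "dz": 0.11, "wx": 0, "wy": 0, "wz": -1.69, "hand": 60}, {"dx": 5.98, "dy": 3.02, "dz": 0.11, "wx": 0, "wy": 0, "wz": -1.69, "hand": 60}, {"dx": 5.98, "dy": 3.02, "dz": 0.11, "wx": 0, "wy": 0, "wz": -1.69, "hand": 60}])

```text
clock: 35.6
eef_pos: [0.6445, 0.0128, 0.1915]
tool_rot: [0.7, 0.714, -0.001, -0.0]
ft_force: [0.1, -0.0, 0.5]
grip_width: 0.0597
grasp_force: 0.0
```

```bash
python3 go.py empty,.054
```

```text
35.6 [0.6445 0.0128 0.1915] 0.0597 0.0 [ 0.1 -0.   0.5]
[0.6444 0.0149 0.054  1.2   ] d [0.04 0.   2.75] w [-0.01  0.   -0.03]
```

drive_tool(rows=[{"dx": 0.04, "dy": 0, "dz": 0.2, "wx": 0, "wy": 0, "wz": -0.03, "hand": 60}, {"dx": 0.04, "dy": 0, "dz": 0.7, "wx": 0, "wy": 0, "wz": -0.03, "hand": 60}, {"dx": 0.04, "dy": 0, "dz": 1.3, "wx": 0, "wy": 0, "wz": -0.03, "hand": 60}, {"dx": 0.04, "dy": 0, "dz": 1.9, "wx": 0, "wy": 0, "wz": -0.03, "hand": 60}, {"dx": 0.04, "dy": 0, "dz": 2.4, "wx": 0, "wy": 0, "wz": -0.03, "hand": 60}, {"dx": 0.04, "dy": 0, "dz": 2.65, "wx": 0, "wy": 0, "wz": -0.03, "hand": 60}, {"dx": 0.04, "dy": 0, "dz": 2.74, "wx": 0, "wy": 0, "wz": -0.03, "hand": 60}, {"dx": 0.04, "dy": 0, "dz": 2.74, "wx": 0, "wy": 0, "wz": -0.03, "hand": 60}, {"dx": 0.04, "dy": 0, "dz": 2.74, "wx": 0, "wy": 0, "wz": -0.03, "hand": 60}])

```text
clock: 36.5
eef_pos: [0.6463, 0.0162, 0.0563]
tool_rot: [0.699, 0.715, 0.001, 0.001]
ft_force: [-0.2, 0.8, 0.1]
grip_width: 0.0598
grasp_force: 0.0
```

drive_tool(rows=[{"dx": 0, "dy": 0, "dz": 0, "wx": 0, "wy": 0, "wz": 0, "hand": 20}, {"dx": 0, "dy": 0, "dz": 0, "wx": 0, "wy": 0, "wz": 0, "hand": 20}, {"dx": 0, "dy": 0, "dz": 0, "wx": 0, "wy": 0, "wz": 0, "hand": 20}, {"dx": 0, "dy": 0, "dz": 0, "wx": 0, "wy": 0, "wz": 0, "hand": 20}, {"dx": 0, "dy": 0, "dz": 0, "wx": 0, "wy": 0, "wz": 0, "hand": 20}, {"dx": 0, "dy": 0, "dz": 0, "wx": 0, "wy": 0, "wz": 0, "hand": 20}, {"dx": 0, "dy": 0, "dz": -0.2, "wx": 0, "wy": 0, "wz": 0, "hand": 20}, {"dx": 0, "dy": 0, "dz": -0.5, "wx": 0, "wy": 0, "wz": 0, "hand": 20}, {"dx": 0, "dy": 0, "dz": -0.9, "wx": 0, "wy": 0, "wz": 0, "hand": 20}, {"dx": 0, "dy": 0, "dz": -1.4, "wx": 0, "wy": 0, "wz": 0, "hand": 20}, {"dx": 0, "dy": 0, "dz": -1.9, "wx": 0, "wy": 0, "wz": 0, "hand": 20}, {"dx": 0, "dy": 0, "dz": -2.3, "wx": 0, "wy": 0, "wz": 0, "hand": 20}, {"dx": 0, "dy": 0, "dz": -2.55, "wx": 0, "wy": 0, "wz": 0, "hand": 20}, {"dx": 0, "dy": 0, "dz": -2.6, "wx": 0, "wy": 0, "wz": 0, "hand": 20}, {"dx": 0, "dy": 0, "dz": -2.6, "wx": 0, "wy": 0, "wz": 0, "hand": 20}, {"dx": 0, "dy": 0, "dz": -2.6, "wx": 0, "wy": 0, "wz": 0, "hand": 20}])

```text
clock: 38.1
eef_pos: [0.6444, 0.0163, 0.1833]
tool_rot: [0.699, 0.715, -0.001, -0.001]
ft_force: [-0.1, 0.0, -0.9]
grip_width: 0.031
grasp_force: 59.4
```

```bash
python3 go.py B,.072,.184 B,.072,.058
```

```text
38.1 [0.6444 0.0163 0.1833] 0.031 59.42822813987732 [-0.1  0.  -0.9]
[ 0.5285 -0.271   0.184  -7.2479] d [-5.69 -2.45 -0.01] w [-0.03  0.    1.72]
[ 0.5285 -0.271   0.058  -7.2479] d [-5.69 -2.45  2.51] w [-0.03  0.    1.72]
```

drive_tool(rows=[{"dx": -0.3, "dy": -0.15, "dz": 0, "wx": 0, "wy": 0, "wz": 0.1, "hand": 20}, {"dx": -0.9, "dy": -0.4, "dz": 0, "wx": 0, "wy": 0, "wz": 0.3, "hand": 20}, {"dx": -1.6, "dy": -0.7, "dz": 0, "wx": 0, "wy": 0, "wz": 0.5, "hand": 20}, {"dx": -2.3, "dy": -1, "dz": 0, "wx": 0, "wy": 0, "wz": 0.7, "hand": 20}, {"dx": -3, "dy": -1.3, "dz": 0, "wx": 0, "wy": 0, "wz": 0.9, "hand": 20}, {"dx": -3.7, "dy": -1.6, "dz": 0, "wx": 0, "wy": 0, "wz": 1.1, "hand": 20}, {"dx": -4.4, "dy": -1.9, "dz": 0, "wx": 0, "wy": 0, "wz": 1.35, "hand": 20}, {"dx": -5, "dy": -2.15, "dz": 0, "wx": 0, "wy": 0, "wz": 1.55, "hand": 20}, {"dx": -5.5, "dy": -2.37, "dz": 0, "wx": 0, "wy": 0, "wz": 1.68, "hand": 20}, {"dx": -5.69, "dy": -2.45, "dz": 0, "wx": 0, "wy": 0, "wz": 1.72, "hand": 20}, {"dx": -5.69, "dy": -2.45, "dz": 0, "wx": 0, "wy": 0, "wz": 1.72, "hand": 20}, {"dx": -5.69, "dy": -2.45, "dz": 0, "wx": 0, "wy": 0, "wz": 1.72, "hand": 20}, {"dx": -5.69, "dy": -2.45, "dz": 0, "wx": 0, "wy": 0, "wz": 1.72, "hand": 20}])

```text
clock: 39.4
eef_pos: [0.5297, -0.2697, 0.1846]
tool_rot: [0.75, 0.661, 0.0, -0.0]
ft_force: [0.7, -0.5, -1.4]
grip_width: 0.0313
grasp_force: 59.4
```

```bash
python3 go.py B,.072,.058
```

```text
39.4 [ 0.5297 -0.2697  0.1846] 0.0313 59.448559284210205 [ 0.7 -0.5 -1.4]
[ 0.5285 -0.271   0.058  -7.2479] d [-0.03 -0.02  2.53] w [-0.   -0.01  0.01]
```

drive_tool(rows=[{"dx": 0, "dy": -0.02, "dz": 0.2, "wx": 0, "wy": 0, "wz": 0, "hand": 20}, {"dx": 0, "dy": -0.02, "dz": 0.6, "wx": 0, "wy": 0, "wz": 0, "hand": 20}, {"dx": 0, "dy": -0.02, "dz": 1.1, "wx": 0, "wy": 0, "wz": 0, "hand": 20}, {"dx": 0, "dy": -0.02, "dz": 1.6, "wx": 0, "wy": 0, "wz": 0, "hand": 20}, {"dx": 0, "dy": -0.02, "dz": 2, "wx": 0, "wy": 0, "wz": 0, "hand": 20}, {"dx": 0, "dy": -0.02, "dz": 2.3, "wx": 0, "wy": 0, "wz": 0, "hand": 20}, {"dx": 0, "dy": -0.02, "dz": 2.43, "wx": 0, "wy": 0, "wz": 0, "hand": 20}, {"dx": 0, "dy": -0.02, "dz": 2.48, "wx": 0, "wy": 0, "wz": 0, "hand": 20}, {"dx": 0, "dy": -0.02, "dz": 2.5, "wx": 0, "wy": 0, "wz": 0, "hand": 20}, {"dx": 0, "dy": -0.02, "dz": 2.52, "wx": 0, "wy": 0, "wz": 0, "hand": 20}, {"dx": 0, "dy": -0.02, "dz": 2.52, "wx": 0, "wy": 0, "wz": 0, "hand": 20}])

```text
clock: 40.5
eef_pos: [0.5291, -0.2711, 0.0597]
tool_rot: [0.75, 0.661, 0.0, 0.001]
ft_force: [0.4, 0.3, -0.6]
grip_width: 0.0311
grasp_force: 59.7
```

drive_tool(rows=[{"dx": 0, "dy": 0, "dz": 0.01, "wx": 0, "wy": 0, "wz": 0, "hand": 20}, {"dx": 0, "dy": 0, "dz": 0.02, "wx": 0, "wy": 0, "wz": 0, "hand": 20}, {"dx": 0, "dy": 0, "dz": 0.02, "wx": 0, "wy": 0, "wz": 0, "hand": 20}])

```text
clock: 40.8
eef_pos: [0.5291, -0.2711, 0.0597]
tool_rot: [0.751, 0.661, 0.001, 0.001]
ft_force: [-1.2, 1.0, 7.2]
grip_width: 0.031
grasp_force: 60.7
```

Contact. Releasing and rising high for a final check.

drive_tool(rows=[{"dx": 0, "dy": 0, "dz": 0, "wx": 0, "wy": 0, "wz": 0, "hand": 50}, {"dx": 0, "dy": 0, "dz": 0, "wx": 0, "wy": 0, "wz": 0, "hand": 50}, {"dx": 0, "dy": 0, "dz": 0, "wx": 0, "wy": 0, "wz": 0, "hand": 50}, {"dx": 0, "dy": 0, "dz": 0, "wx": 0, "wy": 0, "wz": 0, "hand": 50}, {"dx": 0, "dy": 0, "dz": -0.3, "wx": 0, "wy": 0, "wz": 0, "hand": 50}, {"dx": 0, "dy": 0, "dz": -0.9, "wx": 0, "wy": 0, "wz": 0, "hand": 50}, {"dx": 0, "dy": 0, "dz": -1.7, "wx": 0, "wy": 0, "wz": 0, "hand": 60}, {"dx": 0, "dy": 0, "dz": -2.6, "wx": 0, "wy": 0, "wz": 0, "hand": 60}, {"dx": 0, "dy": -0.6, "dz": -3.5, "wx": 0, "wy": 0, "wz": 0, "hand": 60}, {"dx": -0.2, "dy": -1.4, "dz": -4.3, "wx": 0, "wy": 0, "wz": 0, "hand": 60}, {"dx": -0.4, "dy": -1.5, "dz": -5, "wx": 0, "wy": 0, "wz": 0, "hand": 60}, {"dx": -0.5, "dy": -1.5, "dz": -5.5, "wx": 0, "wy": 0, "wz": 0, "hand": 60}, {"dx": -0.5, "dy": -1.5, "dz": -5.5, "wx": 0, "wy": 0, "wz": 0, "hand": 60}, {"dx": -0.5, "dy": -1.5, "dz": -5.5, "wx": 0, "wy": 0, "wz": 0, "hand": 60}, {"dx": -0.5, "dy": -1.5, "dz": -5.5, "wx": 0, "wy": 0, "wz": 0, "hand": 60}])

```text
clock: 42.3
eef_pos: [0.4505, -0.2856, 0.3311]
tool_rot: [0.75, 0.661, -0.0, -0.001]
ft_force: [0.2, 0.4, -0.6]
grip_width: 0.0601
grasp_force: 0.0
```

```bash
python3 snap.py fin
python3 - <<'E'
from fit import *
C=load('fin'); im=cv2.imread('pics/fin_v.png'); T=[.4563,-.2679,-.1265]
draw(im,C,T,[(-.1,.106,.02),(.1,.106,.02),(.1,-.093,.02),(-.1,-.093,.02)])
for x in(-.072,0,.072): draw(im,C,T,[(x-.016,.0965,.082),(x+.016,.0965,.082),(x+.016,-.0845,.082),(x-.016,-.0845,.082)])
S=cv2.cvtColor(bot.camera('side'),cv2.COLOR_RGB2BGR)[120:320,190:350]
w=np.zeros((576,800,3),np.uint8); w[:384,:400]=im[40:424,180:580]; w[:500,400:]=cv2.resize(S,(400,500)); cv2.imwrite('pics/fin2.png',w)
E
```

```text
42.3 [ 0.4505 -0.2856  0.3311] [ 7.504e-01  6.610e-01 -4.000e-04 -1.500e-03] 0.060066162205293094 [ 0.23  0.43 -0.62]
```

View pics/fin2.png

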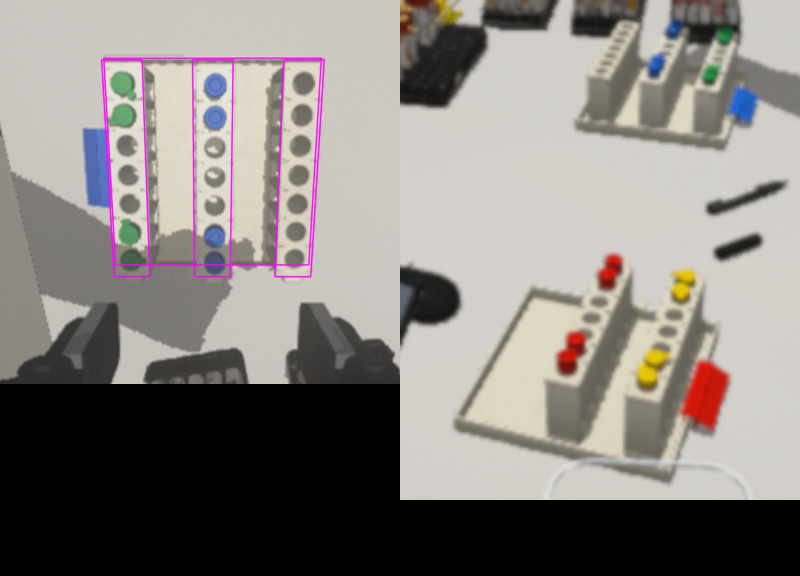

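All five carriers are in place: each top face sits within about 2 px of its planned rectangle, square, upright and inside the rim. Handing in.

```bash
python3 -c "
from workcell import bot;print(bot.job_done())"
```

```text
the job is handed in; nothing more can be done
None
```

Both analyser loads are made up and handed in at about 42 s of the 112 s allowed: the yellow controls (at the clip) and red carriers are in the red-clip tray, and the green controls (at the clip), blue and empty carriers are in the blue-clip tray.

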